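Clear the wheel: nest the bisque tumblers

TASK

I want to throw next, so clear the wheel for me: turn its red rotary isolator off before you touch any tumbler, then take every bisque tumbler off the wheel head and the bench and nest it in one of the two stacks begun on the ware board, no stack more than four tumblers high counting the bottom one. Lower each one straight and gently, only until you feel it touch the one below, and let go there: they must not be dropped in or pushed so that they wedge. When all are stacked and standing straight, turn the isolator back on, and leave everything else on the bench where it is.

Things in the scene. Friction and masses are not known exactly. Their poses are not given: they have to be found in the camera images.
- tumbler_1: Handmade buff bisque tumbler on the ware board, bottom of a stack. All eight: straight open cones, 90 mm tall, outside 44 mm across at the foot and 66 mm at the rim (radius grows 0.12 mm per mm), wall about 5 mm, inner floor 6 mm above the foot, 100 to 170 g. Origin: centre of the foot's underside; z points to the rim.
- tumbler_2: The other bottom tumbler on the ware board, 120 to 165 mm from tumbler_1; same shape. Handmade, so where one seats differs: the upper one's foot comes to rest 37 to 49 mm above the lower one's foot, with as much of its upper end standing out. The cones lock: one lowered until it just touches stays when let go; a push of more than about 15 N wedges it.
- tumbler_3: Bisque tumbler left standing on the wheel head, to be cleared; same shape and origin as tumbler_1. May be absent.
- tumbler_4: Bisque tumbler left standing on the wheel head, to be cleared; same shape and origin as tumbler_1. May be absent.
- tumbler_5: Bisque tumbler left standing on the wheel head, to be cleared; same shape and origin as tumbler_1. May be absent.
- tumbler_6: Bisque tumbler left standing on the wheel head, to be cleared; same shape and origin as tumbler_1. May be absent.
- tumbler_7: Bisque tumbler left standing on the bench between the wheel and the ware board, to be cleared; same shape and origin as tumbler_1. May be absent.
- tumbler_8: Bisque tumbler left standing on the bench between the wheel and the ware board, to be cleared; same shape and origin as tumbler_1. May be absent.
- ware_board: Plywood ware board lying on the bench, 150 mm (its x) by 290 mm (its y) by 18 mm thick; origin at the centre of its underside, its top is 18 mm above. Fixed.
- wheel_head (a point): Centre of the top of the bench-top wheel's round aluminium head, 250 mm across, 163 mm above the bench. The head does not turn during the task. The wheel's blue body below it is 340 mm (x) by 310 mm (y) and 120 mm high, centred under the head.
- isolator_box: The wheel's rotary isolator, a grey box with a yellow face, 80 x 80 mm, face 64 mm above the bench; screwed down. Origin: centre of its underside; z up. A green dot (on) on the face lies towards the box's +x from the axis, a red dot (off) towards its +y.
- isolator_grip (a point): Point on the upright axis of the isolator's red handle, 96 mm above the bench, where to pinch it. The handle is a bar 54 mm long, 14 mm wide; its top is 106 mm above the bench and the free sides of the bar begin 8 mm above the face. x of this point points along the bar, to the end with the white stripe.
- isolator (a joint): Angle of the isolator handle in rad: 0 = on (bar along the box's x, stripe at the green dot), 1.571 = off (a quarter turn counter-clockwise seen from above, stripe at the red dot). Over-centre detent: it takes about 0.1 N m to leave either end, and snaps on to the other end by itself once past the middle.
- rib: Orange plastic rib (kidney), about 65 x 130 mm, 4 mm thick, lying on the bench. Leave alone.
- caliper: Steel bow-legged caliper, 145 x 95 mm, 10 mm high, lying flat; origin at its pivot, legs towards its x. Leave alone.
- jar: Glass jar with a cork, 80 mm across, 120 mm tall. Leave alone.
- loop_tool: Turning tool with a wire loop, 180 mm long, 15 mm high. Leave alone.
- wood_knife: Flat wooden knife, 195 x 18 x 6 mm. Leave alone.

How it is judged:
By the outcome, as a careful person would: the job done as asked, in the order asked, and still so for the second after the job is handed in, with the robot touching nothing.
Of tumbler_3, tumbler_4, tumbler_5, tumbler_6, tumbler_7, tumbler_8 only 4 to 6 are there at a start; the rules pass over those that are not, and their reading is None.
Once in a run the grip may slacken for a moment while it holds something.
It also fails if it takes over 210 s, if anything falls off the work surface, if the arm or the gripper's body presses on something with over 40 N, if the wrist force passes 120 N, or if a joint passes its speed limit or range.

ROBOT

A 6-joint arm with a two-finger parallel gripper is mounted at the origin on the work surface. World frame = base frame: x ahead of the robot, y to its left, z up, the work surface at z = 0. Lengths are in m, angles in rad, forces in N, time in s.
With the tool pointing down it reaches from about 0.35 to 0.775 m from the base axis. Payload 5.5 kg.
Tool frame: the origin (TCP) lies at the very end of the fingers, on their centre line; the grasp point (between the pads) lies 19 mm behind it; z points along the fingers, y is the direction in which the jaws open and shut (so a half turn about z gives the same grasp; the last joint's range is limited). The gripper opens to 85 mm and grips with 20 to 120 N. Pads are 22 mm wide; open, the fingers measure 114 mm over their backs; the gripper's body (76 mm by 85 mm) begins 54 mm behind the grasp point. The pads swing forward as they close: fully open they stand 13 mm farther back than shut.
Start: joints at [1.115, 0.313, 0.046, 1.304, 0, 1.431], TCP at [0.179, 0.547, 0.231] pointing down, gripper open.
Joint ranges: [-2.76, 2.76], [-0.86, 1.69], [-1.03, 1.26], [-2.2, 2.34], [-1.47, 1.5], [-3.14, 3.14]. Speed limits (rad/s): [2.57, 2.57, 3.14, 3.14, 3.14, 3.14].

INTERFACE

Orientations are given as a unit quaternion [w, x, y, z].
In Python, from workcell import env gives the robot as it stands. The module is installed in compiled form; this text tells all that it offers.
- The arm moves only by the shell command python3 -m pendant 'ROWS' [FORCE]. ROWS is JSON, a list of rows, each an object with "fingers": the finger opening in mm, from 0 to 85.4; "delta_pos": the shift along the tool's x, y, z in mm, a list of three; "angular": the turn, a rotation vector about the tool's x, y, z in rad, a list of three. In form: [{"fingers": fingers, "delta_pos": [x, y, z], "angular": [ax, ay, az]}, ...]. A call has 1 to 12 rows; each row shifts and turns the commanded pose from where the row before left it, along the tool's axes as they then stand; what a row does not reach is not made up. A row lasts 1/10 s, in which the tool goes at most 50 mm and 8.59 degrees, less where a joint would pass 70% of its speed; a pose out of reach is approached as far as the arm can. A call is refused whole if a number of a shift passes 50 or a number of a turn 0.15, either way. A call with a gripper value outside its range is refused whole. The fingers move at their own pace and stop on an object; FORCE is the grip in N (left out, the last holds). Time passes only in rows, so rows that do not move let the fingers close. It gives the time, the measured TCP pose, the force and the opening at its end, in the units of the state.
- env.get_state(): the state, without advancing time (a new reading comes with each control period).
- env.read_camera(name): name is "scene" or "side" or "wrist"; returns the picture (400x640x3 uint8, blue, green, red); there is no depth.
- env.camera_params(name): a dict with "fx", "fy", "cx", "cy" (pixels), "view" (4x4, takes a point from world to camera coordinates). Camera axes: x right, y up, looking along -z (the intrinsics and any distortion apply to the point x, -y, -z); pixel columns grow to the right and rows downward; lengths in m; the calibration is good to about 2 mm. The wrist camera is an equidistant fisheye: a pixel r from the principal point sees the ray r / f radians off the axis. A picture is of the moment at which its call begins: read the wrist's pose just before it. camera_params takes no time and is no camera call; for the wrist camera it gives the pose at the moment of the call.
- env.hand_in(): hands the job in, once; it reports no verdict.
The state is a dict: "clock": time; "joint_pos": joint angles; "qvel": joint speeds; "tau": joint torques, N m; "tcp_pos": TCP position; "orientation": TCP orientation; "wrist_force": force on the tool from outside, world axes, zero at the start; "ft_torque": the same for the moment, N m; "finger_gap": finger opening in m.
Only numpy, scipy, OpenCV 4.12 (cv2) and the standard library are available. Lean on these libraries where they do the work, as an engineer would, in place of code of your own. Each camera call takes 0.05 s, during which the arm holds its last target. There are 200 camera calls.

## Working session

There is one attempt and no reset: what is moved stays moved. The work goes in short steps, Python scripts to look and compute and a shell command to move; the robot and the scene stay as the last step left them, time stands still between calls to the robot, and variables do not carry over. Pictures are saved under pics/ and viewed, about 12 in all and at most 16, crops included, and the job is handed in when it is done.

```bash
mkdir -p pics; python3 - <<'E'
from workcell import env
import cv2,json
s=env.get_state();print(s)
for n in("scene","side"):
    cv2.imwrite(f"pics/{n}0.png",env.read_camera(n))
    p=env.camera_params(n);print(n,{k:(v.tolist() if hasattr(v,'tolist') else v) for k,v in p.items()})
E
```

```text
{'clock': 0.0, 'joint_pos': array([ 1.11539572e+00,  3.14028713e-01,  4.49681247e-02,  1.30358082e+00,
       -1.32152203e-05,  1.43117162e+00]), 'qvel': array([-8.66152084e-04,  3.76131328e-04,  3.46989632e-04,  5.02211150e-04,
        8.03301921e-04,  4.24030702e-05]), 'tau': array([ 5.10592799e-04, -4.80630255e+01,  2.98534030e+01,  1.94238068e-02,
        6.86060787e-06, -4.20471594e-06]), 'tcp_pos': array([0.17836917, 0.54609961, 0.23038831]), 'orientation': array([-2.64119166e-04,  1.57232708e-01,  9.87561150e-01, -8.83949503e-04]), 'wrist_force': array([0.85761886, 0.28070631, 0.47876159]), 'ft_torque': array([0.00646197, 0.06787486, 0.0075781 ]), 'finger_gap': 0.08542008822800545}
scene {'fx': 449.5721085755925, 'fy': 449.5721085755925, 'cx': 328.1354622802496, 'cy': 193.12490362782145, 'view': [[-0.6673057080336484, 0.7445818268463488, 0.017349211966697795, 0.34270800312529814], [-0.5715941140323471, -0.5269272940175419, 0.6289895035872436, 0.2554438320578143], [0.4774759269631167, 0.4098115785937545, 0.7772201806574554, -1.4470222522155889], [0.0, 0.0, 0.0, 1.0]]}
side {'fx': 436.53222594237246, 'fy': 436.53222594237246, 'cx': 316.8091633435459, 'cy': 191.88084523750513, 'view': [[0.9976458581566933, -0.06575704346085325, 0.019461575940357866, -0.5634128892404959], [0.031814028313812207, 0.695205058720389, 0.7181070908520736, -0.10024645331176543], [-0.060750385227114456, -0.7157974137735257, 0.695660443844473, -1.3628592859347493], [0.0, 0.0, 0.0, 1.0]]}
```

View pics/scene0.png

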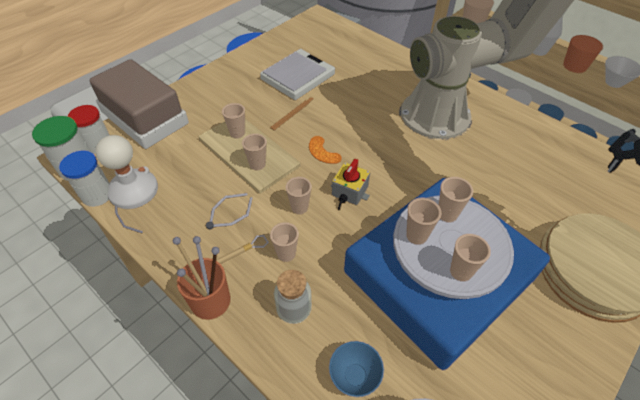

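View pics/side0.png

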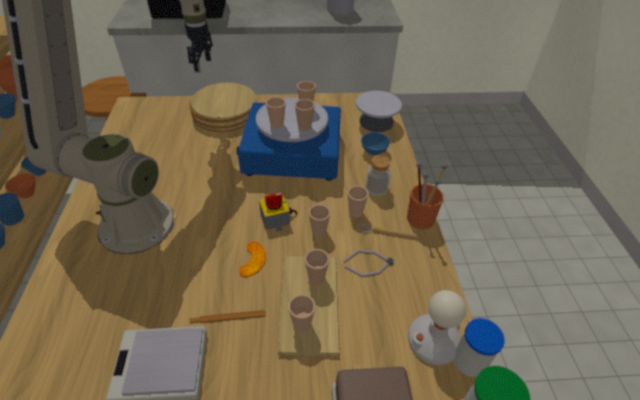

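```bash
cat > h.py <<'E'
import cv2,numpy as np
from scipy.spatial.transform import Rotation as R
def ray(p,u,v,wrist=False):
    V=np.array(p['view']);x=(u-p['cx'])/p['fx'];y=(v-p['cy'])/p['fy']
    if wrist:
        t=np.hypot(x,y);s=np.sin(t)/max(t,1e-9);d=np.array([x*s,-y*s,-np.cos(t)])
    else: d=np.array([x,-y,-1.])
    d=V[:3,:3].T@d;return -V[:3,:3].T@V[:3,3],d/np.linalg.norm(d)
def plane(p,u,v,z,wrist=False):
    c,d=ray(p,u,v,wrist);return c+d*(z-c[2])/d[2]
def tri(rs):
    A=sum(np.eye(3)-np.outer(d,d) for c,d in rs);b=sum((np.eye(3)-np.outer(d,d))@c for c,d in rs)
    return np.linalg.solve(A,b)
def proj(p,X):
    q=np.array(p['view'])@np.r_[X,1];return p['cx']-p['fx']*q[0]/q[2],p['cy']+p['fy']*q[1]/q[2]
E
python3 - <<'E'
from workcell import env
from h import *
S={'scene':[(234,115),(255,148),(299,192),(284,238),(455,190),(423,215),(469,252)],'side':[(303,315),(317,266),(319,222),(357,203),(276,112),(304,118),(306,95)]}
tiles=[]
for n in S:
    im=cv2.imread(f'pics/{n}0.png');lab=cv2.cvtColor(im,cv2.COLOR_BGR2LAB);hsv=cv2.cvtColor(im,cv2.COLOR_BGR2HSV)
    for u,v in S[n]: print(n,u,v,lab[v+10,u],hsv[v+10,u])
    a=lab[...,1].astype(int)-128;b=lab[...,2].astype(int)-128
    m=((a>6)&(b<a*2.2)&(b<30)&(a<25)).astype(np.uint8)*255
    m=cv2.morphologyEx(m,cv2.MORPH_OPEN,np.ones((3,3)))
    k,l,st,ce=cv2.connectedComponentsWithStats(m)
    for i in range(1,k):
        if st[i,4]>150: print(n,st[i],ce[i].round(1))
    o=im.copy();o[m==0]//=3;tiles.append(o[80:300,180:560] if n=='scene' else o[70:350,180:440])
t=[cv2.resize(x,(400,int(400*x.shape[0]/x.shape[1]))) for x in tiles]
h=max(x.shape[0] for x in t)
cv2.imwrite('pics/m.png',np.hstack([cv2.copyMakeBorder(x,0,h-x.shape[0],0,0,0) for x in t]))
for n in S:
    im=cv2.imread(f'pics/{n}0.png');hs=cv2.cvtColor(im,cv2.COLOR_BGR2HSV)
    x0,y0=(325,150) if n=='scene' else (250,185)
    c=im[y0:y0+65,x0:x0+65];cv2.imwrite(f'pics/iso_{n}.png',cv2.resize(c,(390,390),interpolation=cv2.INTER_CUBIC))
cv2.imwrite('pics/iso.png',np.hstack([cv2.imread('pics/iso_scene.png'),cv2.imread('pics/iso_side.png')]))
E
```

```text
scene 234 115 [129 134 140] [ 13  72 138]
scene 255 148 [126 133 141] [ 14  74 135]
scene 299 192 [126 133 141] [ 14  74 135]
scene 284 238 [127 134 141] [ 14  75 136]
scene 455 190 [162 134 143] [ 14  69 174]
scene 423 215 [115 133 141] [ 14  79 123]
scene 469 252 [154 134 141] [ 13  66 165]
scene [227  33  33  19 275] [241.   40.7]
scene [ 564   35   39   38 1042] [581.4  52.8]
scene [ 60 151  37  27 782] [ 77.9 164. ]
scene [ 177  258   53   61 1780] [207.2 292. ]
side 303 315 [ 87 136 140] [11 95 99]
side 317 266 [ 87 134 141] [13 97 97]
side 319 222 [ 91 132 142] [15 93 99]
side 357 203 [ 92 133 142] [ 14  96 101]
side 276 112 [ 90 133 141] [14 95 99]
side 304 118 [ 87 133 142] [15 97 95]
side 306 95 [ 88 134 142] [13 99 98]
side [  0  54  17  42 510] [ 7.1 75. ]
side [  6 174  30  24 569] [ 21.6 185.1]
side [ 407  184   37   45 1155] [423.8 206.5]
side [ 465  319   39   36 1085] [484.  336.1]
```

View pics/m.png

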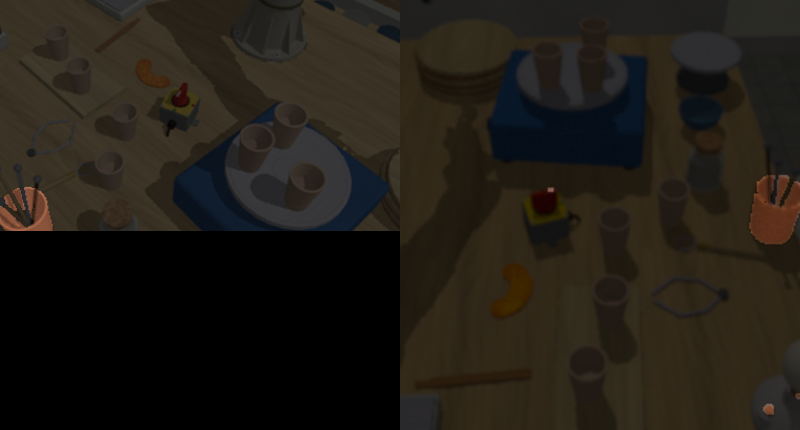

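View pics/iso.png

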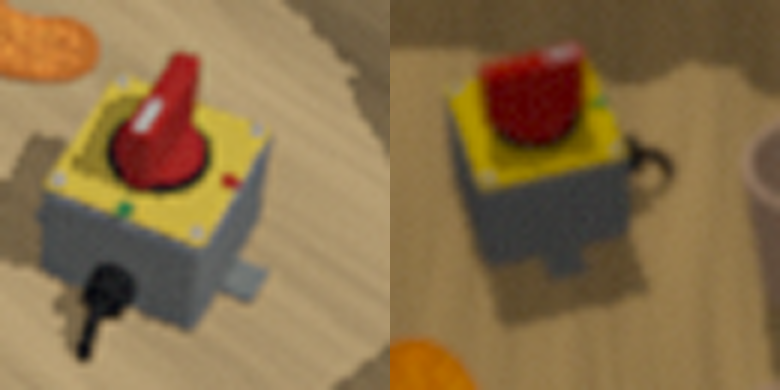

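```bash
python3 - <<'E'
from workcell import env
from h import *
P={n:env.camera_params(n) for n in('scene','side')}
sc=[(234,108),(255,142),(299,183),(284,231),(455,187),(423,209),(470,247)]
sd=[(302,306),(317,257),(319,213),(357,194),(276,103),(304,107),(306,88)]
z=[.108,.108,.09,.09,.253,.253,.253]
for n,a in(('scene',sc),('side',sd)):
    print(n,[plane(P[n],*q,zz)[:2].round(3).tolist() for q,zz in zip(a,z)])
f=lambda n,q,o:plane(P[n],o[0]+q[0]/6,o[1]+q[1]/6,.064)
g=f('scene',(124,210),(325,150));r=f('scene',(231,181),(325,150))
scr=[f('scene',q,(325,150))[:2] for q in[(58,180),(198,232),(259,128),(122,80)]];c=np.mean(scr,0)
print('green',g,'red',r,'ctr',c,'g-c',np.degrees(np.arctan2(*(g[:2]-c)[::-1])),'r-c',np.degrees(np.arctan2(*(r[:2]-c)[::-1])))
print(scr)
print('side screws/green',[f('side',q,(250,185))[:2].round(3) for q in[(64,90),(97,180),(230,152),(208,103)]])
for n in P:
    lab=cv2.cvtColor(cv2.imread(f'pics/{n}0.png'),cv2.COLOR_BGR2LAB).astype(int)-128
    print(n,[lab[v,u,1:].tolist() for u,v in ([(320,210),(230,210),(200,160)] if n=='scene' else [(340,180),(200,250),(310,300)])])
E
```

```text
scene [[0.493, -0.382], [0.545, -0.236], [0.558, -0.061], [0.686, 0.015], [0.444, 0.281], [0.536, 0.265], [0.55, 0.379]]
side [[0.502, -0.383], [0.547, -0.239], [0.565, -0.064], [0.688, 0.01], [0.446, 0.276], [0.535, 0.249], [0.547, 0.365]]
green [0.46525911 0.016404   0.064     ] red [0.42087316 0.04008488 0.064     ] ctr [0.43017116 0.00691171] g-c 15.137802905714482 r-c 105.65747668572969
[array([ 0.47180921, -0.01592328]), array([0.45304246, 0.04787406]), array([0.38823989, 0.02966161]), array([ 0.40759306, -0.03396557])]
side screws/green [array([0.39 , 0.024]), array([ 0.408, -0.041]), array([ 0.475, -0.024]), array([0.464, 0.011])]
scene [[3, 24], [3, 23], [3, 25]]
side [[3, 22], [4, 24], [7, 14]]
```

```bash
python3 -m pendant '[{"fingers":85,"delta_pos":[0,0,-33],"angular":[0,0,-0.146]},{"fingers":85,"delta_pos":[0,0,-33],"angular":[0,0,-0.146]},{"fingers":85,"delta_pos":[0,0,-33],"angular":[0,0,-0.146]},{"fingers":85,"delta_pos":[0,0,-33],"angular":[0,0,-0.146]}]' 40
python3 -m pendant '[{"fingers":85,"delta_pos":[-8,-49,0],"angular":[0,0,0]},{"fingers":85,"delta_pos":[-8,-49,0],"angular":[0,0,0]},{"fingers":85,"delta_pos":[-8,-49,0],"angular":[0,0,0]},{"fingers":85,"delta_pos":[-8,-49,0],"angular":[0,0,0]},{"fingers":85,"delta_pos":[-8,-49,0],"angular":[0,0,0]},{"fingers":85,"delta_pos":[-8,-49,0],"angular":[0,0,0]},{"fingers":85,"delta_pos":[-8,-49,0],"angular":[0,0,0]},{"fingers":85,"delta_pos":[-8,-49,0],"angular":[0,0,0]},{"fingers":85,"delta_pos":[-8,-49,0],"angular":[0,0,0]},{"fingers":85,"delta_pos":[-8,-49,0],"angular":[0,0,0]},{"fingers":85,"delta_pos":[-8,-49,0],"angular":[0,0,0]},{"fingers":85,"delta_pos":[-8,-49,0],"angular":[0,0,0]}]'
python3 -m pendant '[{"fingers":60,"delta_pos":[0,0,0],"angular":[0,0,0]},{"fingers":60,"delta_pos":[0,0,0],"angular":[0,0,0]},{"fingers":60,"delta_pos":[0,0,0],"angular":[0,0,0]}]'
python3 - <<'E'
from workcell import env
from h import *
s=env.get_state();p=env.camera_params('wrist');im=env.read_camera('wrist');cv2.imwrite('pics/w1.png',im)
print(s['joint_pos'].round(3),s['tcp_pos'],R.from_quat(np.roll(s['orientation'],-1)).as_matrix().round(3))
print({k:(np.round(v,4).tolist()) for k,v in p.items()})
E
```

```text
clock: 0.5
tcp_pos: [0.1784, 0.5462, 0.3641]
orientation: [-0.0, -0.137, 0.991, -0.0]
wrist_force: [0.1, 0.3, -0.5]
finger_gap: 0.0847
clock: 1.7
tcp_pos: [0.4272, 0.003, 0.3632]
orientation: [0.0, -0.133, 0.991, 0.0]
wrist_force: [1.5, 1.1, 0.8]
finger_gap: 0.0854
clock: 2.0
tcp_pos: [0.4264, 0.0057, 0.3631]
orientation: [-0.0, -0.134, 0.991, 0.0]
wrist_force: [-0.8, -0.4, -0.5]
finger_gap: 0.0604
[-0.176  0.018  0.01   1.563  0.    -0.444] [0.42643923 0.00565462 0.36310894] [[-0.964 -0.265 -0.001]
 [-0.265  0.964  0.001]
 [ 0.001  0.001 -1.   ]]
{'fx': 309.7069, 'fy': 309.7069, 'cx': 319.6731, 'cy': 196.0365, 'view': [[-0.2664, 0.9639, 0.0013, 0.107], [-0.928, -0.2561, -0.2705, 0.4679], [-0.2604, -0.0732, 0.9627, -0.3947], [0.0, 0.0, 0.0, 1.0]]}
```

View pics/w1.png

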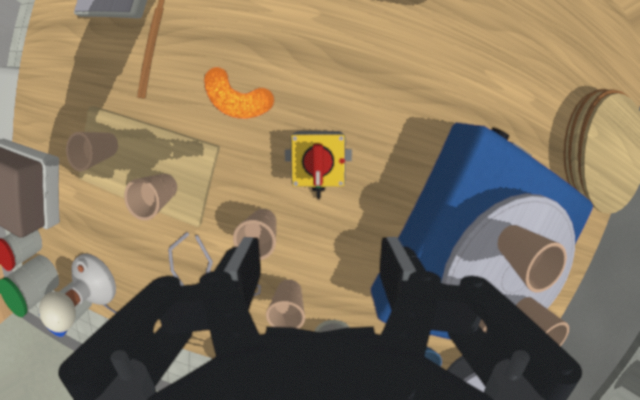

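```bash
python3 - <<'E'
from workcell import env
from h import *
p=env.camera_params('wrist');im=cv2.imread('pics/w1.png')
h=cv2.cvtColor(im,cv2.COLOR_BGR2HSV);m=cv2.inRange(h,(22,120,100),(35,255,255));m[:, :270]=0;m[:,370:]=0
c=max(cv2.findContours(m,0,2)[0],key=cv2.contourArea);r=cv2.minAreaRect(c);print(r)
bx=np.array([plane(p,*q,.064,True)[:2] for q in cv2.boxPoints(r)]);print(bx,bx.mean(0),np.degrees(np.arctan2(*(np.roll(bx,-1,0)-bx).T[::-1])))
E
```

```text
((317.5, 160.5), (53.0, 53.0), 90.0)
[[ 0.40204768 -0.04213327]
 [ 0.38189683  0.03075231]
 [ 0.45679602  0.05279576]
 [ 0.47769614 -0.0226158 ]] [0.42960917 0.00469975] [ 105.45465063   16.3995965   -74.50941804 -165.53305373]
```

```bash
python3 -m pendant '[{"fingers":50,"delta_pos":[-3,-2,40],"angular":[0,0,0]},{"fingers":50,"delta_pos":[0,0,45],"angular":[0,0,0]},{"fingers":50,"delta_pos":[0,0,45],"angular":[0,0,0]},{"fingers":50,"delta_pos":[0,0,45],"angular":[0,0,0]},{"fingers":50,"delta_pos":[0,0,40],"angular":[0,0,0]},{"fingers":50,"delta_pos":[0,0,30],"angular":[0,0,0]},{"fingers":50,"delta_pos":[0,0,20],"angular":[0,0,0]},{"fingers":50,"delta_pos":[0,0,18],"angular":[0,0,0]}]'
python3 -m pendant '[{"fingers":0,"delta_pos":[0,0,0],"angular":[0,0,0]},{"fingers":0,"delta_pos":[0,0,0],"angular":[0,0,0]},{"fingers":0,"delta_pos":[0,0,0],"angular":[0,0,0]},{"fingers":0,"delta_pos":[0,0,0],"angular":[0,0,0]},{"fingers":0,"delta_pos":[0,0,0],"angular":[0,0,0]},{"fingers":0,"delta_pos":[0,0,0],"angular":[0,0,0]}]' 40
```

```text
clock: 2.85
tcp_pos: [0.4294, 0.0058, 0.0793]
orientation: [-0.0, -0.135, 0.991, 0.0]
wrist_force: [0.2, -0.3, -0.6]
finger_gap: 0.0501
clock: 3.45
tcp_pos: [0.431, 0.0042, 0.0814]
orientation: [0.001, -0.134, 0.991, 0.0]
wrist_force: [-2.0, 1.6, 7.0]
finger_gap: 0.0136
```

```bash
python3 -m pendant '[{"fingers":0,"delta_pos":[0,0,0],"angular":[0,0,-0.14]},{"fingers":0,"delta_pos":[0,0,0],"angular":[0,0,-0.14]},{"fingers":0,"delta_pos":[0,0,0],"angular":[0,0,-0.14]},{"fingers":0,"delta_pos":[0,0,0],"angular":[0,0,-0.14]},{"fingers":0,"delta_pos":[0,0,0],"angular":[0,0,-0.14]},{"fingers":0,"delta_pos":[0,0,0],"angular":[0,0,-0.14]},{"fingers":0,"delta_pos":[0,0,0],"angular":[0,0,-0.14]},{"fingers":0,"delta_pos":[0,0,0],"angular":[0,0,-0.14]},{"fingers":0,"delta_pos":[0,0,0],"angular":[0,0,-0.14]},{"fingers":0,"delta_pos":[0,0,0],"angular":[0,0,-0.14]},{"fingers":0,"delta_pos":[0,0,0],"angular":[0,0,-0.14]},{"fingers":0,"delta_pos":[0,0,0],"angular":[0,0,-0.03]}]'
python3 -m pendant '[{"fingers":0,"delta_pos":[0,0,0],"angular":[0,0,0]},{"fingers":50,"delta_pos":[0,0,0],"angular":[0,0,0]},{"fingers":50,"delta_pos":[0,0,0],"angular":[0,0,0]},{"fingers":50,"delta_pos":[0,0,0],"angular":[0,0,0]},{"fingers":50,"delta_pos":[0,0,0],"angular":[0,0,0]}]'
python3 -m pendant '[{"fingers":85,"delta_pos":[0,0,-30],"angular":[0,0,0]},{"fingers":85,"delta_pos":[0,0,-50],"angular":[0,0,0]},{"fingers":85,"delta_pos":[0,0,-50],"angular":[0,0,0]},{"fingers":85,"delta_pos":[0,0,-50],"angular":[0,0,0]},{"fingers":85,"delta_pos":[0,0,-50],"angular":[0,0,0]},{"fingers":85,"delta_pos":[0,0,-50],"angular":[0,0,0]},{"fingers":85,"delta_pos":[0,0,-20],"angular":[0,0,0]},{"fingers":85,"delta_pos":[0,0,0],"angular":[0,0,0]}]'
python3 - <<'E'
from workcell import env
from h import *
s=env.get_state();p=env.camera_params('wrist');im=env.read_camera('wrist');cv2.imwrite('pics/w2.png',im)
print(s['joint_pos'].round(3),s['tcp_pos'],R.from_quat(np.roll(s['orientation'],-1)).as_matrix().round(3))
c=-np.array(p['view'])[:3,:3].T@np.array(p['view'])[:3,3];print(c)
E
```

```text
clock: 4.65
tcp_pos: [0.4291, 0.0051, 0.0813]
orientation: [-0.001, 0.796, -0.605, -0.001]
wrist_force: [-7.3, 5.0, 12.5]
finger_gap: 0.0134
clock: 5.15
tcp_pos: [0.4307, 0.0038, 0.0803]
orientation: [-0.0, 0.795, -0.607, 0.0]
wrist_force: [-0.7, -0.8, 0.4]
finger_gap: 0.0502
clock: 5.95
tcp_pos: [0.4319, 0.0036, 0.3836]
orientation: [-0.002, 0.795, -0.607, 0.003]
wrist_force: [0.1, -0.1, -0.9]
finger_gap: 0.0849
[-0.178  0.028  0.071  1.606  0.    -2.016] [0.43193355 0.00355149 0.38362201] [[ 0.264 -0.964  0.007]
 [-0.965 -0.264 -0.001]
 [ 0.003 -0.006 -1.   ]]
[ 0.44852716 -0.06198749  0.52707297]
```

View pics/w2.png

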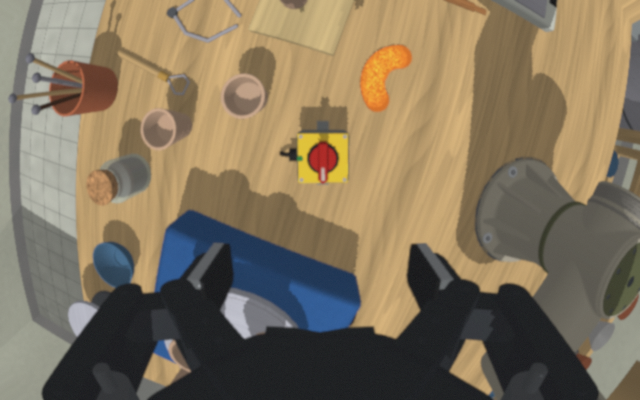

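```bash
cat >> h.py <<'E'
from scipy.optimize import least_squares
def mask(im):
    lab=cv2.cvtColor(cv2.GaussianBlur(im,(3,3),0),cv2.COLOR_BGR2LAB).astype(int)-128
    a,b=lab[...,1],lab[...,2]
    m=((a>=3)&(b<19)&(a*3>b)&(b>7)&(lab[...,0]>-95)).astype(np.uint8)*255
    return cv2.morphologyEx(cv2.morphologyEx(m,cv2.MORPH_OPEN,np.ones((3,3))),cv2.MORPH_CLOSE,np.ones((3,3)))
def rim(p,cnt,z,wrist,r=.033):
    P=np.array([plane(p,*q,z,wrist)[:2] for q in cnt.reshape(-1,2)])
    cam=ray(p,0,0)[0][:2];c=P.mean(0)
    for _ in range(4):
        d=c-cam;d/=np.linalg.norm(d)
        far=P[((P-c)@d>0.0)&(abs(np.linalg.norm(P-c,axis=1)-r)<.02)]
        if len(far)<6: return c,9
        s=least_squares(lambda q:np.linalg.norm(far-q,axis=1)-r,c,loss='soft_l1',f_scale=.001);c=s.x
    return c,np.median(abs(s.fun if s.fun.size==len(far) else 0))
def find(im,p,zs,wrist,amin=150):
    out=[]
    for c in cv2.findContours(mask(im),cv2.RETR_EXTERNAL,cv2.CHAIN_APPROX_NONE)[0]:
        if cv2.contourArea(c)<amin: continue
        x,y,w,h=cv2.boundingRect(c)
        out.append(((x+w//2,y+h//2,w,h),[np.r_[rim(p,c,z,wrist)].round(4).tolist() if 0 else [*np.round(rim(p,c,z,wrist)[0],4),round(float(rim(p,c,z,wrist)[1]),4)] for z in zs]))
    return out
E
python3 - <<'E'
from workcell import env
from h import *
for n in('scene','side','wrist'):
    im=cv2.imread('pics/w2.png' if n=='wrist' else f'pics/{n}0.png');p=env.camera_params(n)
    for b,r in find(im,p,(.09,.108,.253),n=='wrist'):
        g=[[float(v) for v in q] for q,z in zip(r,(9,108,253)) if .3<q[0]<.8 and abs(q[1])<.5]
        if g: print(n,b,g)
E
```

```text
scene (470, 258, 39, 46) [[0.4243, 0.3652, 0.0008], [0.4384, 0.3674, 0.0007], [0.5524, 0.3863, 0.0021]]
scene (284, 242, 25, 37) [[0.696, 0.0253, 0.002], [0.7045, 0.035, 0.002], [0.7707, 0.1151, 0.0035]]
scene (439, 211, 65, 66) [[0.3402, 0.2599, 0.0058], [0.3565, 0.2646, 0.0059], [0.4807, 0.3056, 0.0055]]
scene (298, 195, 23, 35) [[0.5707, -0.0501, 0.0012], [0.5812, -0.0384, 0.0013], [0.6686, 0.0535, 0.0023]]
scene (254, 152, 22, 34) [[0.5395, -0.2489, 0.0012], [0.5505, -0.233, 0.0011], [0.6417, -0.1069, 0.0016]]
scene (234, 121, 20, 32) [[0.4936, -0.3872, 0.0011], [0.5059, -0.3687, 0.0011], [0.6048, -0.2198, 0.0019]]
scene (132, 86, 76, 51) [[0.6872, -0.481, 0.007]]
side (302, 314, 26, 36) [[0.5018, -0.3761, 0.0007], [0.5015, -0.3877, 0.0008], [0.4983, -0.481, 0.0014]]
side (317, 266, 22, 35) [[0.5488, -0.2333, 0.0016], [0.5479, -0.2477, 0.0016], [0.5374, -0.3631, 0.003]]
side (319, 220, 19, 31) [[0.5662, -0.0668, 0.002], [0.5639, -0.0843, 0.0025], [0.5514, -0.2253, 0.0031]]
side (358, 201, 19, 29) [[0.6902, 0.0089, 0.0011], [0.6861, -0.01, 0.0011], [0.6524, -0.1624, 0.0018]]
side (276, 113, 18, 30) [[0.4468, 0.2723, 0.0016]]
side (305, 105, 21, 49) [[0.5444, 0.301, 0.009]]
wrist (179, 359, 21, 36) [[0.5946, 0.4781, 0.0046], [0.5875, 0.4546, 0.0043], [0.5733, 0.294, 0.0018]]
wrist (166, 129, 50, 38) [[0.6831, 0.0182, 0.0016], [0.6719, 0.0144, 0.0018], [0.5796, -0.0164, 0.0048]]
wrist (65, 102, 30, 19) [[0.7333, 0.0065, 0.0038]]
wrist (244, 95, 44, 43) [[0.5576, -0.0569, 0.001], [0.5514, -0.0569, 0.0014], [0.5011, -0.0544, 0.0039]]
wrist (98, 79, 37, 34) [[0.6779, -0.0656, 0.0024]]
```

```bash
python3 -m pendant '[{"fingers":85,"delta_pos":[0,0,15],"angular":[0,0,0.149]},{"fingers":85,"delta_pos":[0,0,15],"angular":[0,0,0.149]},{"fingers":85,"delta_pos":[0,0,15],"angular":[0,0,0.149]},{"fingers":85,"delta_pos":[0,0,15],"angular":[0,0,0.149]},{"fingers":85,"delta_pos":[0,0,15],"angular":[0,0,0.149]},{"fingers":85,"delta_pos":[0,0,15],"angular":[0,0,0.149]},{"fingers":85,"delta_pos":[0,0,15],"angular":[0,0,0.149]},{"fingers":85,"delta_pos":[0,0,15],"angular":[0,0,0.149]},{"fingers":85,"delta_pos":[0,0,15],"angular":[0,0,0.149]},{"fingers":85,"delta_pos":[0,0,15],"angular":[0,0,0.149]},{"fingers":85,"delta_pos":[0,0,15],"angular":[0,0,0.149]},{"fingers":85,"delta_pos":[0,0,15],"angular":[0,0,0.149]}]'
python3 -m pendant '[{"fingers":85,"delta_pos":[0,0,0],"angular":[0,0,0.05]},{"fingers":85,"delta_pos":[-32,-15,0],"angular":[0,0,0]},{"fingers":85,"delta_pos":[-32,-15,0],"angular":[0,0,0]},{"fingers":85,"delta_pos":[-31,-16,0],"angular":[0,0,0]},{"fingers":85,"delta_pos":[-31,-15,0],"angular":[0,0,0]},{"fingers":85,"delta_pos":[0,0,0],"angular":[0,0,0]},{"fingers":85,"delta_pos":[0,0,0],"angular":[0,0,0]}]'
cat > look.py <<'E'
import sys
from workcell import env
from h import *
# look.py z name : find rims at height z seen by wrist near the TCP
z=float(sys.argv[1]);s=env.get_state();p=env.camera_params('wrist');im=env.read_camera('wrist');cv2.imwrite(f'pics/{sys.argv[2]}.png',im)
print('t',round(s['clock'],2),'j',s['joint_pos'].round(2),'tcp',s['tcp_pos'].round(4),'F',s['wrist_force'].round(1),'rotvec_err',R.from_matrix(R.from_quat(np.roll(s['orientation'],-1)).as_matrix()@np.diag([-1,1,-1])).as_rotvec().round(4))
M=R.from_quat(np.roll(s['orientation'],-1)).as_matrix()
for b,r in find(im,p,(z,),True,600):
    q=np.array(r[0])
    if np.hypot(*(q[:2]-s['tcp_pos'][:2]))<.3: print(b,q,'tool delta mm',((M.T@np.r_[q[:2]-s['tcp_pos'][:2],0])*1e3).round(1))
E
python3 look.py .09 w3
```

```text
clock: 7.2
tcp_pos: [0.4288, 0.0042, 0.1976]
orientation: [-0.002, -0.022, 1.0, 0.0]
wrist_force: [-0.9, -0.0, -1.2]
finger_gap: 0.0849
clock: 7.9
tcp_pos: [0.5551, -0.057, 0.1977]
orientation: [-0.002, 0.0, 1.0, 0.001]
wrist_force: [-0.2, 0.2, -0.1]
finger_gap: 0.0851
t 7.9 j [-0.25  0.3  -0.06  1.22  0.   -0.25] tcp [ 0.5551 -0.057   0.1977] F [-0.2  0.2 -0.1] rotvec_err [ 0.0013  0.0046 -0.0004]
(391, 301, 58, 73) [0.674  0.0133 0.0026] tool delta mm [-118.8   70.4   -0.5]
(318, 202, 74, 75) [ 0.5618 -0.0572  0.0007] tool delta mm [-6.7 -0.2 -0. ]
(133, 188, 83, 70) [ 5.499e-01 -2.562e-01  5.000e-04] tool delta mm [   5.1 -199.2   -0.2]
```

View pics/w3.png

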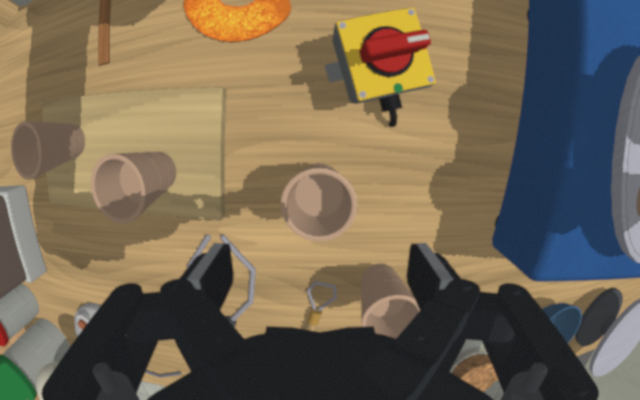

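```bash
python3 -m pendant '[{"fingers":85,"delta_pos":[2,-38,-5],"angular":[0,-0.0046,0]},{"fingers":85,"delta_pos":[2,-38,-5],"angular":[0,0,0]},{"fingers":85,"delta_pos":[2,-38,-5],"angular":[0,0,0]},{"fingers":85,"delta_pos":[2,-38,-3],"angular":[0,0,0]},{"fingers":85,"delta_pos":[2,-34,0],"angular":[0,0,0]},{"fingers":85,"delta_pos":[0,0,0],"angular":[0,0,0]},{"fingers":85,"delta_pos":[0,0,0],"angular":[0,0,0]}]'
python3 look.py .108 w4
python3 -m pendant '[{"fingers":85,"delta_pos":[10,-35,0],"angular":[0,0,0]},{"fingers":85,"delta_pos":[10,-35,0],"angular":[0,0,0]},{"fingers":85,"delta_pos":[10,-35,0],"angular":[0,0,0]},{"fingers":85,"delta_pos":[12,-35,0],"angular":[0,0,0]},{"fingers":85,"delta_pos":[0,0,0],"angular":[0,0,0]},{"fingers":85,"delta_pos":[0,0,0],"angular":[0,0,0]}]'
python3 look.py .108 w5
```

```text
clock: 8.65
tcp_pos: [0.5451, -0.2426, 0.2179]
orientation: [0.002, 0.001, 1.0, 0.001]
wrist_force: [-0.1, -0.7, 0.3]
finger_gap: 0.0848
t 8.65 j [-0.55  0.36  0.08  1.29  0.   -0.55] tcp [ 0.5451 -0.2426  0.2179] F [-0.1 -0.7  0.3] rotvec_err [ 0.0013 -0.0035 -0.001 ]
(513, 280, 61, 47) [ 0.6784 -0.0021  0.0015] tool delta mm [-133.   240.6    0.8]
(485, 203, 72, 65) [ 0.5565 -0.0744  0.001 ] tool delta mm [-11.2 168.2   0.3]
(319, 191, 75, 74) [ 0.5426 -0.2418  0.0006] tool delta mm [ 2.5  0.8 -0. ]
(176, 143, 79, 69) [ 0.4986 -0.3774  0.0006] tool delta mm [  46.4 -134.9   -0.3]
clock: 9.3
tcp_pos: [0.5042, -0.3819, 0.2178]
orientation: [0.002, -0.0, 1.0, 0.001]
wrist_force: [0.1, 0.3, 0.0]
finger_gap: 0.0852
t 9.3 j [-0.78  0.43  0.18  1.32  0.   -0.78] tcp [ 0.5042 -0.3819  0.2178] F [0.1 0.3 0. ] rotvec_err [ 0.0012 -0.0042  0.0004]
(456, 228, 75, 74) [ 5.434e-01 -2.431e-01  5.000e-04] tool delta mm [-39.2 138.8   0.3]
(320, 186, 75, 72) [ 0.4963 -0.3803  0.0005] tool delta mm [ 7.9  1.6 -0. ]
```

```bash
python3 -m pendant '[{"fingers":85,"delta_pos":[-7,41,0],"angular":[0,0.002,0]},{"fingers":85,"delta_pos":[-7,41,0],"angular":[0,0,0]},{"fingers":85,"delta_pos":[-7,41,0],"angular":[0,0,0]},{"fingers":85,"delta_pos":[-7,41,0],"angular":[0,0,0]},{"fingers":85,"delta_pos":[-7,41,0],"angular":[0,0,0]},{"fingers":85,"delta_pos":[-7,40,0],"angular":[0,0,0]},{"fingers":85,"delta_pos":[-8,40,0],"angular":[0,0,0]},{"fingers":85,"delta_pos":[-8,40,0],"angular":[0,0,0]},{"fingers":85,"delta_pos":[0,0,30],"angular":[0,0,0]},{"fingers":85,"delta_pos":[0,0,20],"angular":[0,0,0]},{"fingers":85,"delta_pos":[0,0,0],"angular":[0,0,0]}]'
python3 look.py .09 w6
python3 -m pendant '[{"fingers":85,"delta_pos":[0,0,30],"angular":[0,0,0]},{"fingers":85,"delta_pos":[0,0,30],"angular":[0,0,0]},{"fingers":85,"delta_pos":[0,0,30],"angular":[0,0,0]},{"fingers":85,"delta_pos":[0,0,20],"angular":[0,0,0]},{"fingers":85,"delta_pos":[0,0,0],"angular":[0,0,0]}]'
```

```text
clock: 10.45
tcp_pos: [0.5599, -0.0548, 0.1656]
orientation: [-0.001, -0.002, 1.0, 0.001]
wrist_force: [-1.3, -0.8, 0.5]
finger_gap: 0.085
t 10.45 j [-0.24  0.32 -0.11  1.15  0.   -0.24] tcp [ 0.5599 -0.0548  0.1656] F [-1.3 -0.8  0.5] rotvec_err [0.0017 0.0029 0.0042]
(391, 306, 57, 62) [0.6498 0.0043 0.004 ] tool delta mm [-90.1  58.7  -0.2]
(315, 208, 85, 86) [ 5.62e-01 -5.73e-02  5.00e-04] tool delta mm [-2.1 -2.5 -0. ]
(114, 190, 92, 76) [ 5.500e-01 -2.592e-01  4.000e-04] tool delta mm [  10.8 -204.4   -0.3]
clock: 11.0
tcp_pos: [0.5611, -0.0573, 0.0568]
orientation: [-0.001, -0.0, 1.0, 0.001]
wrist_force: [-0.4, 0.2, -0.3]
finger_gap: 0.0852
```

```bash
python3 -m pendant '[{"fingers":0,"delta_pos":[0,0,0],"angular":[0,0,0]},{"fingers":0,"delta_pos":[0,0,0],"angular":[0,0,0]},{"fingers":0,"delta_pos":[0,0,0],"angular":[0,0,0]},{"fingers":0,"delta_pos":[0,0,0],"angular":[0,0,0]},{"fingers":0,"delta_pos":[0,0,0],"angular":[0,0,0]}]' 50
python3 -m pendant '[{"fingers":0,"delta_pos":[0,0,-10],"angular":[0,0,0]},{"fingers":0,"delta_pos":[0,0,-20],"angular":[0,0,0]},{"fingers":0,"delta_pos":[0,0,-20],"angular":[0,0,0]},{"fingers":0,"delta_pos":[0,0,0],"angular":[0,0,0]},{"fingers":0,"delta_pos":[0,0,0],"angular":[0,0,0]}]'
python3 - <<'E'
from workcell import env
import cv2,numpy as np
cv2.imwrite('pics/s1.png',np.hstack([cv2.resize(env.read_camera('side')[140:300,220:420],(400,320)),cv2.resize(env.read_camera('scene')[90:250,200:400],(400,320))]))
E
```

```text
clock: 11.5
tcp_pos: [0.565, -0.0582, 0.0609]
orientation: [0.004, -0.0, 1.0, -0.0]
wrist_force: [0.4, 0.8, 6.6]
finger_gap: 0.0635
clock: 12.0
tcp_pos: [0.563, -0.0582, 0.1087]
orientation: [0.002, -0.0, 1.0, -0.0]
wrist_force: [0.1, 0.7, -2.7]
finger_gap: 0.0633
```

View pics/s1.png

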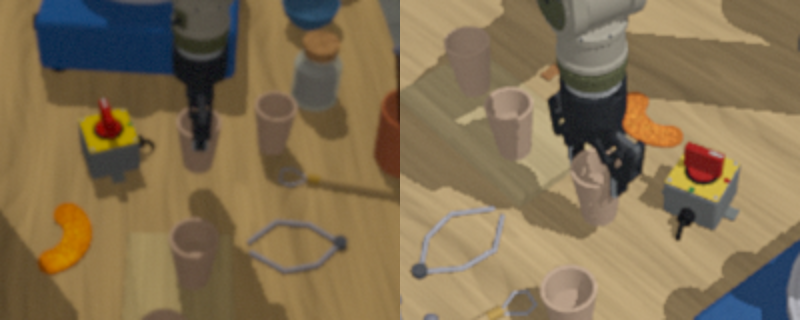

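```bash
python3 -m pendant '[{"fingers":0,"delta_pos":[0,0,-33],"angular":[0,0,0]},{"fingers":0,"delta_pos":[0,0,-34],"angular":[0,0,0]},{"fingers":0,"delta_pos":[0,0,-34],"angular":[0,0,0]},{"fingers":0,"delta_pos":[4,-30,0],"angular":[0,0,0]},{"fingers":0,"delta_pos":[4,-34,0],"angular":[0,0,0]},{"fingers":0,"delta_pos":[4,-40,0],"angular":[0,0,0]},{"fingers":0,"delta_pos":[4,-40,0],"angular":[0,0,0]},{"fingers":0,"delta_pos":[4,-40,0],"angular":[0,0,0]},{"fingers":0,"delta_pos":[0,0,0],"angular":[0,0,0]},{"fingers":0,"delta_pos":[0,0,0],"angular":[0,0,0]},{"fingers":0,"delta_pos":[0,0,0],"angular":[0,0,0]}]'
python3 look.py .108 w7
python3 - <<'E'
from workcell import env
for i in range(3):
    env.read_camera('side');s=env.get_state();print(s['tcp_pos'].round(4),s['orientation'].round(4),s['wrist_force'].round(1))
E
```

```text
clock: 13.2
tcp_pos: [0.542, -0.241, 0.2082]
orientation: [0.0, -0.0, 1.0, 0.001]
wrist_force: [-0.3, -0.3, -1.5]
finger_gap: 0.0633
t 13.2 j [-0.55  0.36  0.05  1.26  0.   -0.56] tcp [ 0.542  -0.241   0.2082] F [-0.3 -0.3 -1.5] rotvec_err [ 0.0016 -0.001   0.0007]
(516, 291, 62, 56) [ 0.6746 -0.0017  0.0015] tool delta mm [-132.8  239.2    0.5]
(320, 245, 149, 173) [ 0.6003 -0.24    9.    ] tool delta mm [-58.3   1.    0.1]
(171, 149, 81, 72) [ 4.991e-01 -3.771e-01  4.000e-04] tool delta mm [  43.  -136.1   -0.3]
[ 0.5424 -0.2407  0.2088] [ 9.e-04 -9.e-04  1.e+00  4.e-04] [ 0.2  1.1 -1.2]
[ 0.5425 -0.2407  0.209 ] [ 1.1e-03 -1.0e-03  1.0e+00  3.0e-04] [ 0.1 -0.5 -1.1]
[ 0.5426 -0.2408  0.2092] [ 1.3e-03 -1.0e-03  1.0e+00  1.0e-04] [ 0.2  0.4 -1.7]
```

View pics/w7.png

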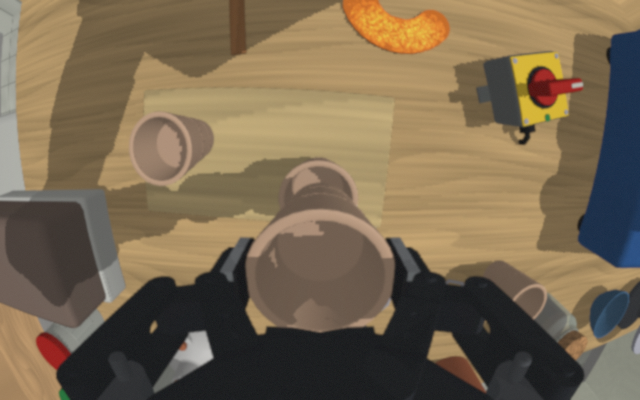

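```bash
cat > held.py <<'E'
import sys
from workcell import env
from h import *
# centre of held rim: fixed-radius circle through the lower-arc-free contour (camera side + flanks) at rim plane TCP+d
d=float(sys.argv[2]);im=cv2.imread(f'pics/{sys.argv[1]}.png');p=env.camera_params('wrist');s=env.get_state()
hsv=cv2.cvtColor(im,cv2.COLOR_BGR2LAB).astype(int);z=s['tcp_pos'][2]+d
# edge walk: per row, first/last mask pixel in the held region
m=mask(im);pts=[]
for v in range(235,300,3):
    xs=np.where(m[v,225:415]>0)[0]
    if len(xs)>60: pts+=[plane(p,225+xs[0]-.5,v,z,True)[:2],plane(p,225+xs[-1]+.5,v,z,True)[:2]]
P=np.array(pts);f=least_squares(lambda q:np.linalg.norm(P-q[:2],axis=1)-q[2],[*s['tcp_pos'][:2],.033],loss='soft_l1',f_scale=.0007)
print('held centre',f.x.round(4),'minus tcp mm',((f.x[:2]-s['tcp_pos'][:2])*1e3).round(1),'res',np.median(abs(f.fun)).round(5))
E
python3 held.py w7 .029
```

```text
held centre [ 0.5423 -0.2402  0.0322] minus tcp mm [-0.3  0.6] res 0.00032
```

```bash
cat > ok.py <<'E'
import sys
from workcell import env
s=env.get_state();f=s['wrist_force'];print('z',round(s['tcp_pos'][2],4),'F',f.round(1),'gap',round(s['finger_gap'],4))
sys.exit(1 if f[2]>float(sys.argv[1]) or abs(f[0])>6 or abs(f[1])>6 else 0)
E
python3 -m pendant '[{"fingers":0,"delta_pos":[0,-1.5,10],"angular":[0,0,0]},{"fingers":0,"delta_pos":[0,0,20],"angular":[0,0,0]},{"fingers":0,"delta_pos":[0,0,15],"angular":[0,0,0]},{"fingers":0,"delta_pos":[0,0,10],"angular":[0,0,0]},{"fingers":0,"delta_pos":[0,0,0],"angular":[0,0,0]}]' && python3 ok.py 2 &&
python3 -m pendant '[{"fingers":0,"delta_pos":[0,0,10],"angular":[0,0,0]},{"fingers":0,"delta_pos":[0,0,5],"angular":[0,0,0]},{"fingers":0,"delta_pos":[0,0,4],"angular":[0,0,0]},{"fingers":0,"delta_pos":[0,0,0],"angular":[0,0,0]},{"fingers":0,"delta_pos":[0,0,0],"angular":[0,0,0]}]' && python3 ok.py 2
```

```text
clock: 13.9
tcp_pos: [0.5416, -0.2426, 0.1521]
orientation: [-0.0, -0.0, 1.0, 0.001]
wrist_force: [-0.8, -0.2, -1.2]
finger_gap: 0.063
z 0.1521 F [-0.8 -0.2 -1.2] gap 0.063
clock: 14.4
tcp_pos: [0.5427, -0.2436, 0.1353]
orientation: [0.001, -0.0, 1.0, 0.0]
wrist_force: [0.2, -0.6, -1.6]
finger_gap: 0.0635
z 0.1353 F [ 0.2 -0.6 -1.6] gap 0.0635
```

```bash
P="python3 -m pendant"; 
python3 -m pendant '[{"fingers":0,"delta_pos":[0,0,2],"angular":[0,0,0]},{"fingers":0,"delta_pos":[0,0,2],"angular":[0,0,0]},{"fingers":0,"delta_pos":[0,0,0],"angular":[0,0,0]}]' >/dev/null && python3 ok.py 1.5 &&
python3 -m pendant '[{"fingers":0,"delta_pos":[0,0,1],"angular":[0,0,0]},{"fingers":0,"delta_pos":[0,0,0],"angular":[0,0,0]}]' >/dev/null && python3 ok.py 1.5 &&
python3 -m pendant '[{"fingers":0,"delta_pos":[0,0,1],"angular":[0,0,0]},{"fingers":0,"delta_pos":[0,0,0],"angular":[0,0,0]}]' >/dev/null && python3 ok.py 1.5 &&
python3 -m pendant '[{"fingers":0,"delta_pos":[0,0,1],"angular":[0,0,0]},{"fingers":0,"delta_pos":[0,0,0],"angular":[0,0,0]}]' >/dev/null && python3 ok.py 1.5 &&
python3 -m pendant '[{"fingers":0,"delta_pos":[0,0,1],"angular":[0,0,0]},{"fingers":0,"delta_pos":[0,0,0],"angular":[0,0,0]}]' >/dev/null && python3 ok.py 1.5 &&
python3 -m pendant '[{"fingers":0,"delta_pos":[0,0,1],"angular":[0,0,0]},{"fingers":0,"delta_pos":[0,0,0],"angular":[0,0,0]}]' >/dev/null && python3 ok.py 1.5 &&
python3 -m pendant '[{"fingers":0,"delta_pos":[0,0,1],"angular":[0,0,0]},{"fingers":0,"delta_pos":[0,0,0],"angular":[0,0,0]}]' >/dev/null && python3 ok.py 1.5 &&
python3 -m pendant '[{"fingers":0,"delta_pos":[0,0,1],"angular":[0,0,0]},{"fingers":0,"delta_pos":[0,0,0],"angular":[0,0,0]}]' >/dev/null && python3 ok.py 1.5 &&
python3 -m pendant '[{"fingers":0,"delta_pos":[0,0,1],"angular":[0,0,0]},{"fingers":0,"delta_pos":[0,0,0],"angular":[0,0,0]}]' >/dev/null && python3 ok.py 1.5 &&
python3 -m pendant '[{"fingers":0,"delta_pos":[0,0,1],"angular":[0,0,0]},{"fingers":0,"delta_pos":[0,0,0],"angular":[0,0,0]}]' >/dev/null && python3 ok.py 1.5 &&
python3 -m pendant '[{"fingers":0,"delta_pos":[0,0,1],"angular":[0,0,0]},{"fingers":0,"delta_pos":[0,0,0],"angular":[0,0,0]}]' >/dev/null && python3 ok.py 1.5 &&
python3 -m pendant '[{"fingers":0,"delta_pos":[0,0,1],"angular":[0,0,0]},{"fingers":0,"delta_pos":[0,0,0],"angular":[0,0,0]}]' >/dev/null && python3 ok.py 1.5 &&
python3 -m pendant '[{"fingers":0,"delta_pos":[0,0,1],"angular":[0,0,0]},{"fingers":0,"delta_pos":[0,0,0],"angular":[0,0,0]}]' >/dev/null && python3 ok.py 1.5 &&
python3 -m pendant '[{"fingers":0,"delta_pos":[0,0,1],"angular":[0,0,0]},{"fingers":0,"delta_pos":[0,0,0],"angular":[0,0,0]}]' >/dev/null && python3 ok.py 1.5 &&
python3 -m pendant '[{"fingers":0,"delta_pos":[0,0,1],"angular":[0,0,0]},{"fingers":0,"delta_pos":[0,0,0],"angular":[0,0,0]}]' >/dev/null && python3 ok.py 1.5
```

```text
z 0.131 F [-0.5 -0.2 -1.3] gap 0.0632
z 0.1301 F [ 0.6  0.9 -2.2] gap 0.0633
z 0.1291 F [-0.5  0.3 -1.2] gap 0.0631
z 0.128 F [ 1.  -1.  -1.4] gap 0.063
z 0.127 F [ 1.   0.5 -1. ] gap 0.0629
z 0.126 F [ 0.4  0.7 -0.8] gap 0.063
z 0.1251 F [ 0.4  1.1 -2.1] gap 0.0634
z 0.1244 F [0.8 1.8 0.9] gap 0.0627
z 0.1241 F [0.8 2.7 4.9] gap 0.0631
```

```bash
python3 -m pendant '[{"fingers":0,"delta_pos":[0,0,-0.7],"angular":[0,0,0]},{"fingers":0,"delta_pos":[0,0,0],"angular":[0,0,0]}]'
python3 -m pendant '[{"fingers":70,"delta_pos":[0,0,0],"angular":[0,0,0]},{"fingers":85,"delta_pos":[0,0,0],"angular":[0,0,0]},{"fingers":85,"delta_pos":[0,0,0],"angular":[0,0,0]},{"fingers":85,"delta_pos":[0,0,0],"angular":[0,0,0]}]'
python3 -m pendant '[{"fingers":85,"delta_pos":[0,0,-10],"angular":[0,0,0]},{"fingers":85,"delta_pos":[0,0,-30],"angular":[0,0,0]},{"fingers":85,"delta_pos":[0,0,-40],"angular":[0,0,0]},{"fingers":85,"delta_pos":[0,0,-40],"angular":[0,0,0]},{"fingers":85,"delta_pos":[0,0,-17],"angular":[0,0,0]},{"fingers":85,"delta_pos":[0,0,0],"angular":[0,0,0]},{"fingers":85,"delta_pos":[0,0,0],"angular":[0,0,0]}]'
python3 look.py .153 w8
python3 - <<'E'
from workcell import env
import cv2,numpy as np
cv2.imwrite('pics/s2.png',np.hstack([cv2.resize(env.read_camera('side')[200:360,220:420],(400,320)),cv2.resize(env.read_camera('scene')[70:230,180:380],(400,320))]))
E
```

```text
clock: 16.5
tcp_pos: [0.5429, -0.2434, 0.1242]
orientation: [0.002, -0.0, 1.0, 0.0]
wrist_force: [1.4, 2.6, 2.7]
finger_gap: 0.0631
clock: 16.9
tcp_pos: [0.5424, -0.2437, 0.1236]
orientation: [0.001, -0.0, 1.0, 0.0]
wrist_force: [-0.1, 0.4, -0.4]
finger_gap: 0.0852
clock: 17.6
tcp_pos: [0.5423, -0.2436, 0.261]
orientation: [0.002, -0.0, 1.0, -0.0]
wrist_force: [-0.2, -0.8, 0.3]
finger_gap: 0.0851
t 17.6 j [-0.56  0.34  0.16  1.39  0.   -0.56] tcp [ 0.5423 -0.2436  0.261 ] F [-0.2 -0.8  0.3] rotvec_err [-0.0003 -0.0032  0.0002]
(499, 269, 57, 47) [ 0.6192 -0.0458  0.0062] tool delta mm [-76.9 197.8   0.2]
(320, 191, 75, 80) [ 5.422e-01 -2.423e-01  5.000e-04] tool delta mm [ 0.1  1.3 -0. ]
(193, 141, 70, 60) [ 0.4937 -0.3515  0.0022] tool delta mm [ 4.870e+01 -1.079e+02 -1.000e-01]
```

View pics/s2.png

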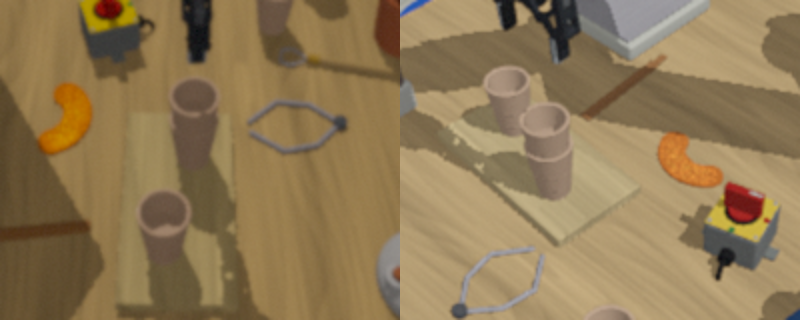

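```bash
python3 -m pendant '[{"fingers":85,"delta_pos":[-20,36.5,0],"angular":[0,0.002,0]},{"fingers":85,"delta_pos":[-20,36.5,0],"angular":[0,0,0]},{"fingers":85,"delta_pos":[-20,36.5,0],"angular":[0,0,0]},{"fingers":85,"delta_pos":[-20,36.5,0],"angular":[0,0,0]},{"fingers":85,"delta_pos":[-20,36.5,0],"angular":[0,0,0]},{"fingers":85,"delta_pos":[-20,36.5,0],"angular":[0,0,0]},{"fingers":85,"delta_pos":[-20,36.5,0],"angular":[0,0,0]},{"fingers":85,"delta_pos":[0,0,40],"angular":[0,0,0]},{"fingers":85,"delta_pos":[0,0,40],"angular":[0,0,0]},{"fingers":85,"delta_pos":[0,0,0],"angular":[0,0,0]},{"fingers":85,"delta_pos":[0,0,0],"angular":[0,0,0]}]'
python3 look.py .09 w9
```

```text
clock: 18.85
tcp_pos: [0.6811, 0.012, 0.1797]
orientation: [-0.002, -0.0, 1.0, 0.0]
wrist_force: [-0.3, 1.2, 0.6]
finger_gap: 0.0849
t 18.85 j [-0.1   0.54  0.27  1.3   0.   -0.1 ] tcp [0.6811 0.012  0.1797] F [-0.3  1.2  0.6] rotvec_err [0.0005 0.0035 0.0001]
(327, 206, 80, 81) [6.865e-01 1.840e-02 6.000e-04] tool delta mm [-5.4  6.4 -0. ]
```

```bash
python3 - <<'E'
from workcell import env
from h import *
# cork top centre scene (292,281) z .12 ; base
p=env.camera_params('scene');q=env.camera_params('side')
print(plane(p,292,281,.12).round(3),plane(q,381,160,.12).round(3),plane(p,293,306,.02).round(3),plane(q,377,184,.02).round(3))
E
```

```text
[0.775 0.132 0.12 ] [0.781 0.134 0.12 ] [0.783 0.136 0.02 ] [0.778 0.127 0.02 ]
```

```bash
python3 -m pendant '[{"fingers":85,"delta_pos":[-5,6,20],"angular":[0,-0.002,0]},{"fingers":85,"delta_pos":[0,0,35],"angular":[0,0,0]},{"fingers":85,"delta_pos":[0,0,35],"angular":[0,0,0]},{"fingers":85,"delta_pos":[0,0,22],"angular":[0,0,0]},{"fingers":85,"delta_pos":[0,0,10],"angular":[0,0,0]},{"fingers":85,"delta_pos":[0,0,0],"angular":[0,0,0]}]'
python3 -m pendant '[{"fingers":0,"delta_pos":[0,0,0],"angular":[0,0,0]},{"fingers":0,"delta_pos":[0,0,0],"angular":[0,0,0]},{"fingers":0,"delta_pos":[0,0,0],"angular":[0,0,0]},{"fingers":0,"delta_pos":[0,0,0],"angular":[0,0,0]},{"fingers":0,"delta_pos":[0,0,0],"angular":[0,0,0]}]' 50
python3 -m pendant '[{"fingers":0,"delta_pos":[0,0,-10],"angular":[0,0,0]},{"fingers":0,"delta_pos":[0,0,-30],"angular":[0,0,0]},{"fingers":0,"delta_pos":[0,0,-40],"angular":[0,0,0]},{"fingers":0,"delta_pos":[0,0,-40],"angular":[0,0,0]},{"fingers":0,"delta_pos":[0,0,-40],"angular":[0,0,0]},{"fingers":0,"delta_pos":[0,0,-40],"angular":[0,0,0]},{"fingers":0,"delta_pos":[0,0,0],"angular":[0,0,0]},{"fingers":0,"delta_pos":[0,0,0],"angular":[0,0,0]}]'
```

```text
clock: 19.5
tcp_pos: [0.6882, 0.0175, 0.0597]
orientation: [0.002, 0.0, 1.0, 0.0]
wrist_force: [-0.8, -0.6, -0.2]
finger_gap: 0.0851
clock: 20.0
tcp_pos: [0.6897, 0.0177, 0.0625]
orientation: [0.004, -0.0, 1.0, -0.0]
wrist_force: [-0.5, 0.9, 6.4]
finger_gap: 0.0632
clock: 20.8
tcp_pos: [0.6878, 0.0179, 0.2613]
orientation: [0.003, -0.0, 1.0, -0.0]
wrist_force: [0.1, -0.6, -2.6]
finger_gap: 0.0638
```

```bash
python3 -m pendant '[{"fingers":0,"delta_pos":[20,-37,0],"angular":[0,-0.002,0]},{"fingers":0,"delta_pos":[21,-37,0],"angular":[0,0,0]},{"fingers":0,"delta_pos":[21,-38,0],"angular":[0,0,0]},{"fingers":0,"delta_pos":[21,-38,0],"angular":[0,0,0]},{"fingers":0,"delta_pos":[21,-37,0],"angular":[0,0,0]},{"fingers":0,"delta_pos":[21,-37,0],"angular":[0,0,0]},{"fingers":0,"delta_pos":[20,-37,0],"angular":[0,0,0]},{"fingers":0,"delta_pos":[0,0,0],"angular":[0,0,0]},{"fingers":0,"delta_pos":[0,0,0],"angular":[0,0,0]},{"fingers":0,"delta_pos":[0,0,0],"angular":[0,0,0]},{"fingers":0,"delta_pos":[0,0,0],"angular":[0,0,0]}]'
python3 look.py .153 w10; python3 held.py w10 .0285
```

```text
clock: 21.9
tcp_pos: [0.5424, -0.2417, 0.2578]
orientation: [0.002, -0.001, 1.0, 0.0]
wrist_force: [0.0, 0.3, -1.2]
finger_gap: 0.0631
t 21.9 j [-0.56  0.34  0.15  1.38  0.   -0.56] tcp [ 0.5424 -0.2417  0.2578] F [ 0.   0.3 -1.2] rotvec_err [ 0.0009 -0.0038  0.002 ]
(446, 359, 37, 40) [ 0.7539 -0.0459  0.0033] tool delta mm [-211.9  195.4    1. ]
(320, 242, 148, 182) [ 0.6    -0.2415  9.    ] tool delta mm [-57.6   0.1   0.2]
(190, 141, 71, 61) [ 0.494  -0.3509  0.0021] tool delta mm [  48.6 -109.1   -0.3]
held centre [ 0.5412 -0.2411  0.0322] minus tcp mm [-1.4  0.6] res 0.0003
```

```bash

python3 -m pendant '[{"fingers":0,"delta_pos":[-1,-1.2,10],"angular":[0,0.003,0]},{"fingers":0,"delta_pos":[0,0,20],"angular":[0,0,0]},{"fingers":0,"delta_pos":[0,0,15],"angular":[0,0,0]},{"fingers":0,"delta_pos":[0,0,10],"angular":[0,0,0]},{"fingers":0,"delta_pos":[0,0,0],"angular":[0,0,0]}]' && python3 ok.py 1.5 &&
python3 -m pendant '[{"fingers":0,"delta_pos":[0,0,10],"angular":[0,0,0]},{"fingers":0,"delta_pos":[0,0,7],"angular":[0,0,0]},{"fingers":0,"delta_pos":[0,0,4],"angular":[0,0,0]},{"fingers":0,"delta_pos":[0,0,2],"angular":[0,0,0]},{"fingers":0,"delta_pos":[0,0,0],"angular":[0,0,0]}]' && python3 ok.py 1.5 &&
python3 -m pendant '[{"fingers":0,"delta_pos":[0,0,2],"angular":[0,0,0]},{"fingers":0,"delta_pos":[0,0,2],"angular":[0,0,0]},{"fingers":0,"delta_pos":[0,0,0],"angular":[0,0,0]}]' >/dev/null && python3 ok.py 1.5 &&
python3 -m pendant '[{"fingers":0,"delta_pos":[0,0,1],"angular":[0,0,0]},{"fingers":0,"delta_pos":[0,0,0],"angular":[0,0,0]}]' >/dev/null && python3 ok.py 1.5 &&
python3 -m pendant '[{"fingers":0,"delta_pos":[0,0,1],"angular":[0,0,0]},{"fingers":0,"delta_pos":[0,0,0],"angular":[0,0,0]}]' >/dev/null && python3 ok.py 1.5 &&
python3 -m pendant '[{"fingers":0,"delta_pos":[0,0,1],"angular":[0,0,0]},{"fingers":0,"delta_pos":[0,0,0],"angular":[0,0,0]}]' >/dev/null && python3 ok.py 1.5 &&
python3 -m pendant '[{"fingers":0,"delta_pos":[0,0,1],"angular":[0,0,0]},{"fingers":0,"delta_pos":[0,0,0],"angular":[0,0,0]}]' >/dev/null && python3 ok.py 1.5 &&
python3 -m pendant '[{"fingers":0,"delta_pos":[0,0,1],"angular":[0,0,0]},{"fingers":0,"delta_pos":[0,0,0],"angular":[0,0,0]}]' >/dev/null && python3 ok.py 1.5 &&
python3 -m pendant '[{"fingers":0,"delta_pos":[0,0,1],"angular":[0,0,0]},{"fingers":0,"delta_pos":[0,0,0],"angular":[0,0,0]}]' >/dev/null && python3 ok.py 1.5 &&
python3 -m pendant '[{"fingers":0,"delta_pos":[0,0,1],"angular":[0,0,0]},{"fingers":0,"delta_pos":[0,0,0],"angular":[0,0,0]}]' >/dev/null && python3 ok.py 1.5 &&
python3 -m pendant '[{"fingers":0,"delta_pos":[0,0,1],"angular":[0,0,0]},{"fingers":0,"delta_pos":[0,0,0],"angular":[0,0,0]}]' >/dev/null && python3 ok.py 1.5 &&
python3 -m pendant '[{"fingers":0,"delta_pos":[0,0,1],"angular":[0,0,0]},{"fingers":0,"delta_pos":[0,0,0],"angular":[0,0,0]}]' >/dev/null && python3 ok.py 1.5 &&
python3 -m pendant '[{"fingers":0,"delta_pos":[0,0,1],"angular":[0,0,0]},{"fingers":0,"delta_pos":[0,0,0],"angular":[0,0,0]}]' >/dev/null && python3 ok.py 1.5 &&
python3 -m pendant '[{"fingers":0,"delta_pos":[0,0,1],"angular":[0,0,0]},{"fingers":0,"delta_pos":[0,0,0],"angular":[0,0,0]}]' >/dev/null && python3 ok.py 1.5 &&
python3 -m pendant '[{"fingers":0,"delta_pos":[0,0,1],"angular":[0,0,0]},{"fingers":0,"delta_pos":[0,0,0],"angular":[0,0,0]}]' >/dev/null && python3 ok.py 1.5
```

```text
clock: 22.45
tcp_pos: [0.5425, -0.2432, 0.2012]
orientation: [-0.001, -0.0, 1.0, 0.001]
wrist_force: [0.2, 0.4, -1.6]
finger_gap: 0.0634
z 0.2012 F [ 0.2  0.4 -1.6] gap 0.0634
clock: 22.95
tcp_pos: [0.5432, -0.2442, 0.1802]
orientation: [0.001, -0.0, 1.0, 0.0]
wrist_force: [0.7, 1.2, -2.1]
finger_gap: 0.063
z 0.1802 F [ 0.7  1.2 -2.1] gap 0.063
z 0.1762 F [ 0.5  0.8 -1.2] gap 0.0636
z 0.1754 F [ 0.4  0.7 -1.6] gap 0.0632
z 0.1747 F [0.5 1.1 1.4] gap 0.0634
z 0.1745 F [-0.7 -0.   5.3] gap 0.0633
```

```bash
python3 -m pendant '[{"fingers":0,"delta_pos":[0,0,-0.7],"angular":[0,0,0]},{"fingers":0,"delta_pos":[0,0,0],"angular":[0,0,0]}]'
python3 -m pendant '[{"fingers":70,"delta_pos":[0,0,0],"angular":[0,0,0]},{"fingers":85,"delta_pos":[0,0,0],"angular":[0,0,0]},{"fingers":85,"delta_pos":[0,0,0],"angular":[0,0,0]},{"fingers":85,"delta_pos":[0,0,0],"angular":[0,0,0]}]'
python3 -m pendant '[{"fingers":85,"delta_pos":[0,0,-10],"angular":[0,0,0]},{"fingers":85,"delta_pos":[0,0,-30],"angular":[0,0,0]},{"fingers":85,"delta_pos":[0,0,-40],"angular":[0,0,0]},{"fingers":85,"delta_pos":[0,0,-45],"angular":[0,0,0]},{"fingers":85,"delta_pos":[0,0,-45],"angular":[0,0,0]},{"fingers":85,"delta_pos":[0,0,0],"angular":[0,0,0]},{"fingers":85,"delta_pos":[0,0,0],"angular":[0,0,0]}]'
python3 look.py .203 w11
python3 - <<'E'
from workcell import env
from h import *
for n in('side','scene'):
    im=env.read_camera(n);cv2.imwrite(f'pics/{n}3.png',im)
    for c in cv2.findContours(mask(im),0,1)[0]:
        x,y,w,h=cv2.boundingRect(c)
        if cv2.contourArea(c)>300: print(n,x,y,w,h)
E
```

```text
clock: 24.05
tcp_pos: [0.5435, -0.2443, 0.1745]
orientation: [0.001, -0.0, 1.0, -0.0]
wrist_force: [1.1, 1.2, 3.4]
finger_gap: 0.0633
clock: 24.45
tcp_pos: [0.5431, -0.2443, 0.1738]
orientation: [0.001, -0.0, 1.0, 0.0]
wrist_force: [-0.0, -0.4, 0.1]
finger_gap: 0.0849
clock: 25.15
tcp_pos: [0.5437, -0.2447, 0.3463]
orientation: [0.003, -0.0, 1.0, -0.001]
wrist_force: [-0.5, 0.0, -0.8]
finger_gap: 0.0854
t 25.15 j [-0.56  0.36  0.39  1.6   0.   -0.56] tcp [ 0.5437 -0.2447  0.3463] F [-0.5  0.  -0.8] rotvec_err [-0.0022 -0.0053  0.0002]
(321, 179, 67, 74) [ 0.5417 -0.2425  0.0006] tool delta mm [ 2.   2.2 -0. ]
(218, 133, 54, 48) [ 0.4905 -0.3346  0.0029] tool delta mm [ 53.2 -89.9  -0.1]
side 387 367 25 33
side 290 296 25 35
side 306 227 24 57
side 267 98 18 30
scene 451 235 39 46
scene 407 179 65 65
scene 224 104 41 65
```

```bash
python3 -m pendant '[{"fingers":85,"delta_pos":[0.5,42,0],"angular":[0,0.002,0]},{"fingers":85,"delta_pos":[0.5,42,0],"angular":[0,0,0]},{"fingers":85,"delta_pos":[0.5,42,0],"angular":[0,0,0]},{"fingers":85,"delta_pos":[0.5,42,0],"angular":[0,0,0]},{"fingers":85,"delta_pos":[0.5,42,0],"angular":[0,0,0]},{"fingers":85,"delta_pos":[0.5,42,0],"angular":[0,0,0]},{"fingers":85,"delta_pos":[0.5,42,0],"angular":[0,0,0]},{"fingers":85,"delta_pos":[0.5,42,0],"angular":[0,0,0]},{"fingers":85,"delta_pos":[0.5,42,0],"angular":[0,0,0]},{"fingers":85,"delta_pos":[0.5,42,0],"angular":[0,0,0]},{"fingers":85,"delta_pos":[0.5,42,0],"angular":[0,0,0]},{"fingers":85,"delta_pos":[0.5,42,0],"angular":[0,0,0]}]'
python3 -m pendant '[{"fingers":85,"delta_pos":[0,0,0],"angular":[0,0,0]},{"fingers":85,"delta_pos":[0,0,0],"angular":[0,0,0]}]'
python3 look.py .253 w12
```

```text
clock: 26.5
tcp_pos: [0.5359, 0.2612, 0.3425]
orientation: [-0.002, -0.0, 1.0, -0.0]
wrist_force: [0.6, -0.7, -1.2]
finger_gap: 0.0851
clock: 26.7
tcp_pos: [0.536, 0.2605, 0.3424]
orientation: [-0.002, -0.001, 1.0, -0.001]
wrist_force: [-0.3, -0.3, 0.5]
finger_gap: 0.0849
t 26.7 j [ 0.32  0.36  0.39  1.6  -0.    0.32] tcp [0.536  0.2605 0.3424] F [-0.3 -0.3  0.5] rotvec_err [-0.0013  0.0034  0.0026]
(453, 208, 80, 77) [5.451e-01 3.806e-01 5.000e-04] tool delta mm [ -9.4 120.1  -0.2]
(329, 198, 83, 80) [5.339e-01 2.686e-01 3.000e-04] tool delta mm [ 2.1  8.1 -0. ]
(352, 80, 87, 85) [4.430e-01 2.844e-01 3.000e-04] tool delta mm [93.  24.2  0.3]
```

View pics/w12.png

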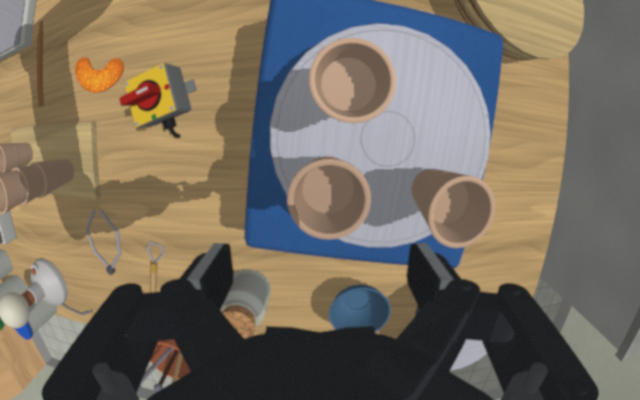

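```bash
python3 -m pendant '[{"fingers":85,"delta_pos":[2,7.5,20],"angular":[0,-0.003,0]},{"fingers":85,"delta_pos":[0,0,35],"angular":[0,0,0]},{"fingers":85,"delta_pos":[0,0,35],"angular":[0,0,0]},{"fingers":85,"delta_pos":[0,0,20],"angular":[0,0,0]},{"fingers":85,"delta_pos":[0,0,10],"angular":[0,0,0]},{"fingers":85,"delta_pos":[0,0,0],"angular":[0,0,0]}]'
python3 -m pendant '[{"fingers":0,"delta_pos":[0,0,0],"angular":[0,0,0]},{"fingers":0,"delta_pos":[0,0,0],"angular":[0,0,0]},{"fingers":0,"delta_pos":[0,0,0],"angular":[0,0,0]},{"fingers":0,"delta_pos":[0,0,0],"angular":[0,0,0]},{"fingers":0,"delta_pos":[0,0,0],"angular":[0,0,0]}]' 50
python3 -m pendant '[{"fingers":0,"delta_pos":[0,0,-10],"angular":[0,0,0]},{"fingers":0,"delta_pos":[0,0,-30],"angular":[0,0,0]},{"fingers":0,"delta_pos":[0,0,-40],"angular":[0,0,0]},{"fingers":0,"delta_pos":[0,0,-40],"angular":[0,0,0]},{"fingers":0,"delta_pos":[0,0,0],"angular":[0,0,0]},{"fingers":0,"delta_pos":[0,0,0],"angular":[0,0,0]}]'
```

```text
clock: 27.35
tcp_pos: [0.5345, 0.2657, 0.2227]
orientation: [-0.0, 0.001, 1.0, -0.001]
wrist_force: [-0.2, -1.5, 0.9]
finger_gap: 0.085
clock: 27.85
tcp_pos: [0.5365, 0.2674, 0.2264]
orientation: [0.004, -0.0, 1.0, 0.0]
wrist_force: [0.8, -0.5, 6.6]
finger_gap: 0.0635
clock: 28.45
tcp_pos: [0.5353, 0.2676, 0.3454]
orientation: [0.003, -0.0, 1.0, 0.001]
wrist_force: [-0.6, -0.3, -2.4]
finger_gap: 0.0638
```

```bash
python3 -m pendant '[{"fingers":0,"delta_pos":[2,-42,0],"angular":[0,0,0]},{"fingers":0,"delta_pos":[2,-42,0],"angular":[0,0,0]},{"fingers":0,"delta_pos":[2,-42,0],"angular":[0,0,0]},{"fingers":0,"delta_pos":[2,-42,0],"angular":[0,0,0]},{"fingers":0,"delta_pos":[2,-42,0],"angular":[0,0,0]},{"fingers":0,"delta_pos":[2,-42,0],"angular":[0,0,0]},{"fingers":0,"delta_pos":[2,-42,0],"angular":[0,0,0]},{"fingers":0,"delta_pos":[2,-42,0],"angular":[0,0,0]},{"fingers":0,"delta_pos":[2,-42,0],"angular":[0,0,0]},{"fingers":0,"delta_pos":[2,-42,0],"angular":[0,0,0]},{"fingers":0,"delta_pos":[2,-42,0],"angular":[0,0,0]},{"fingers":0,"delta_pos":[2,-42,0],"angular":[0,0,0]}]' 
python3 -m pendant '[{"fingers":0,"delta_pos":[3,-40,0],"angular":[0,0,0]},{"fingers":0,"delta_pos":[4,-40,0],"angular":[0,0,0]},{"fingers":0,"delta_pos":[4,-36,0],"angular":[0,0,0]},{"fingers":0,"delta_pos":[3,-28,0],"angular":[0,0,0]},{"fingers":0,"delta_pos":[0,0,30],"angular":[0,0,0]},{"fingers":0,"delta_pos":[0,0,40],"angular":[0,0,0]},{"fingers":0,"delta_pos":[0,0,35],"angular":[0,0,0]},{"fingers":0,"delta_pos":[0,0,0],"angular":[0,0,0]},{"fingers":0,"delta_pos":[0,0,0],"angular":[0,0,0]},{"fingers":0,"delta_pos":[0,0,0],"angular":[0,0,0]}]'
python3 look.py .108 w13; python3 held.py w13 .027
```

```text
clock: 29.65
tcp_pos: [0.5099, -0.2379, 0.3421]
orientation: [-0.0, -0.0, 1.0, 0.001]
wrist_force: [0.2, 0.1, -1.6]
finger_gap: 0.0639
clock: 30.65
tcp_pos: [0.498, -0.3814, 0.241]
orientation: [0.002, -0.0, 1.0, -0.001]
wrist_force: [0.4, 0.1, 0.1]
finger_gap: 0.0637
t 30.65 j [-0.78  0.41  0.21  1.37  0.   -0.78] tcp [ 0.498  -0.3814  0.241 ] F [0.4 0.1 0.1] rotvec_err [-0.0019 -0.0046  0.0004]
(134, 281, 57, 39) [ 0.6264 -0.6141  0.0027] tool delta mm [-128.3 -232.8    1. ]
(471, 245, 117, 108) [ 0.596  -0.1589  0.0022] tool delta mm [-98.1 222.4   0. ]
(320, 242, 149, 181) [ 0.5687 -0.3807  9.    ] tool delta mm [-70.7   0.6   0.3]
held centre [ 0.4963 -0.3809  0.0325] minus tcp mm [-1.9  0.7] res 0.00037
```

```bash

python3 -m pendant '[{"fingers":0,"delta_pos":[0,0.5,20],"angular":[0,0.003,0]},{"fingers":0,"delta_pos":[0,0,20],"angular":[0,0,0]},{"fingers":0,"delta_pos":[0,0,18],"angular":[0,0,0]},{"fingers":0,"delta_pos":[0,0,10],"angular":[0,0,0]},{"fingers":0,"delta_pos":[0,0,10],"angular":[0,0,0]},{"fingers":0,"delta_pos":[0,0,0],"angular":[0,0,0]}]' && python3 ok.py 1.5 &&
python3 -m pendant '[{"fingers":0,"delta_pos":[0,0,10],"angular":[0,0,0]},{"fingers":0,"delta_pos":[0,0,7],"angular":[0,0,0]},{"fingers":0,"delta_pos":[0,0,4],"angular":[0,0,0]},{"fingers":0,"delta_pos":[0,0,4],"angular":[0,0,0]},{"fingers":0,"delta_pos":[0,0,0],"angular":[0,0,0]}]' && python3 ok.py 1.5 &&
python3 -m pendant '[{"fingers":0,"delta_pos":[0,0,2],"angular":[0,0,0]},{"fingers":0,"delta_pos":[0,0,2],"angular":[0,0,0]},{"fingers":0,"delta_pos":[0,0,0],"angular":[0,0,0]}]' >/dev/null && python3 ok.py 1.5 &&
python3 -m pendant '[{"fingers":0,"delta_pos":[0,0,1],"angular":[0,0,0]},{"fingers":0,"delta_pos":[0,0,0],"angular":[0,0,0]}]' >/dev/null && python3 ok.py 1.5 &&
python3 -m pendant '[{"fingers":0,"delta_pos":[0,0,1],"angular":[0,0,0]},{"fingers":0,"delta_pos":[0,0,0],"angular":[0,0,0]}]' >/dev/null && python3 ok.py 1.5 &&
python3 -m pendant '[{"fingers":0,"delta_pos":[0,0,1],"angular":[0,0,0]},{"fingers":0,"delta_pos":[0,0,0],"angular":[0,0,0]}]' >/dev/null && python3 ok.py 1.5 &&
python3 -m pendant '[{"fingers":0,"delta_pos":[0,0,1],"angular":[0,0,0]},{"fingers":0,"delta_pos":[0,0,0],"angular":[0,0,0]}]' >/dev/null && python3 ok.py 1.5 &&
python3 -m pendant '[{"fingers":0,"delta_pos":[0,0,1],"angular":[0,0,0]},{"fingers":0,"delta_pos":[0,0,0],"angular":[0,0,0]}]' >/dev/null && python3 ok.py 1.5 &&
python3 -m pendant '[{"fingers":0,"delta_pos":[0,0,1],"angular":[0,0,0]},{"fingers":0,"delta_pos":[0,0,0],"angular":[0,0,0]}]' >/dev/null && python3 ok.py 1.5 &&
python3 -m pendant '[{"fingers":0,"delta_pos":[0,0,1],"angular":[0,0,0]},{"fingers":0,"delta_pos":[0,0,0],"angular":[0,0,0]}]' >/dev/null && python3 ok.py 1.5 &&
python3 -m pendant '[{"fingers":0,"delta_pos":[0,0,1],"angular":[0,0,0]},{"fingers":0,"delta_pos":[0,0,0],"angular":[0,0,0]}]' >/dev/null && python3 ok.py 1.5 &&
python3 -m pendant '[{"fingers":0,"delta_pos":[0,0,1],"angular":[0,0,0]},{"fingers":0,"delta_pos":[0,0,0],"angular":[0,0,0]}]' >/dev/null && python3 ok.py 1.5 &&
python3 -m pendant '[{"fingers":0,"delta_pos":[0,0,1],"angular":[0,0,0]},{"fingers":0,"delta_pos":[0,0,0],"angular":[0,0,0]}]' >/dev/null && python3 ok.py 1.5 &&
python3 -m pendant '[{"fingers":0,"delta_pos":[0,0,1],"angular":[0,0,0]},{"fingers":0,"delta_pos":[0,0,0],"angular":[0,0,0]}]' >/dev/null && python3 ok.py 1.5 &&
python3 -m pendant '[{"fingers":0,"delta_pos":[0,0,1],"angular":[0,0,0]},{"fingers":0,"delta_pos":[0,0,0],"angular":[0,0,0]}]' >/dev/null && python3 ok.py 1.5
```

```text
clock: 31.3
tcp_pos: [0.4972, -0.3802, 0.1606]
orientation: [-0.0, -0.0, 1.0, 0.0]
wrist_force: [-0.1, 0.2, -1.8]
finger_gap: 0.0639
z 0.1606 F [-0.1  0.2 -1.8] gap 0.0639
clock: 31.8
tcp_pos: [0.4971, -0.3801, 0.1354]
orientation: [-0.0, -0.0, 1.0, 0.0]
wrist_force: [0.5, -1.0, -1.1]
finger_gap: 0.0639
z 0.1354 F [ 0.5 -1.  -1.1] gap 0.0639
z 0.132 F [ 0.4 -0.3 -1.9] gap 0.0637
z 0.1312 F [1.4 0.2 0. ] gap 0.0633
z 0.1305 F [ 0.3 -1.1  2.6] gap 0.0637
```

```bash
python3 -m pendant '[{"fingers":0,"delta_pos":[0,0,0],"angular":[0,0,0]}]'
python3 -m pendant '[{"fingers":70,"delta_pos":[0,0,0],"angular":[0,0,0]},{"fingers":85,"delta_pos":[0,0,0],"angular":[0,0,0]},{"fingers":85,"delta_pos":[0,0,0],"angular":[0,0,0]},{"fingers":85,"delta_pos":[0,0,0],"angular":[0,0,0]}]'
python3 -m pendant '[{"fingers":85,"delta_pos":[0,0,-10],"angular":[0,0,0]},{"fingers":85,"delta_pos":[0,0,-30],"angular":[0,0,0]},{"fingers":85,"delta_pos":[0,0,-40],"angular":[0,0,0]},{"fingers":85,"delta_pos":[0,0,-45],"angular":[0,0,0]},{"fingers":85,"delta_pos":[0,0,0],"angular":[0,0,0]},{"fingers":85,"delta_pos":[0,0,0],"angular":[0,0,0]}]'
python3 look.py .157 w14
python3 -m pendant '[{"fingers":85,"delta_pos":[0,0,-30],"angular":[0,0,0]},{"fingers":85,"delta_pos":[0,0,-30],"angular":[0,0,0]}]'
python3 - <<'E'
from workcell import env
import cv2,numpy as np
cv2.imwrite('pics/s4.png',np.hstack([cv2.resize(env.read_camera('side')[200:360,220:420],(400,320)),cv2.resize(env.read_camera('scene')[70:230,180:380],(400,320))]))
E
```

```text
clock: 32.6
tcp_pos: [0.4976, -0.3807, 0.1305]
orientation: [0.0, -0.0, 1.0, -0.0]
wrist_force: [0.8, -0.7, 2.5]
finger_gap: 0.0636
clock: 33.0
tcp_pos: [0.497, -0.38, 0.1296]
orientation: [-0.001, -0.0, 1.0, 0.0]
wrist_force: [0.2, 0.7, -0.6]
finger_gap: 0.0852
clock: 33.6
tcp_pos: [0.498, -0.3809, 0.2572]
orientation: [0.001, -0.0, 1.0, -0.001]
wrist_force: [1.1, 0.3, -1.1]
finger_gap: 0.0852
t 33.6 j [-0.78  0.41  0.25  1.41 -0.   -0.78] tcp [ 0.498  -0.3809  0.2572] F [ 1.1  0.3 -1.1] rotvec_err [-0.0028 -0.0026  0.0002]
(464, 240, 111, 105) [ 0.5681 -0.2062  0.0011] tool delta mm [-70.1 174.7  -0.3]
(321, 192, 78, 83) [ 0.4968 -0.3796  0.0007] tool delta mm [ 1.2  1.3 -0. ]
clock: 33.85
tcp_pos: [0.4962, -0.3792, 0.3127]
orientation: [-0.002, -0.0, 1.0, 0.002]
wrist_force: [0.6, -0.2, 0.6]
finger_gap: 0.0849
```

View pics/s4.png

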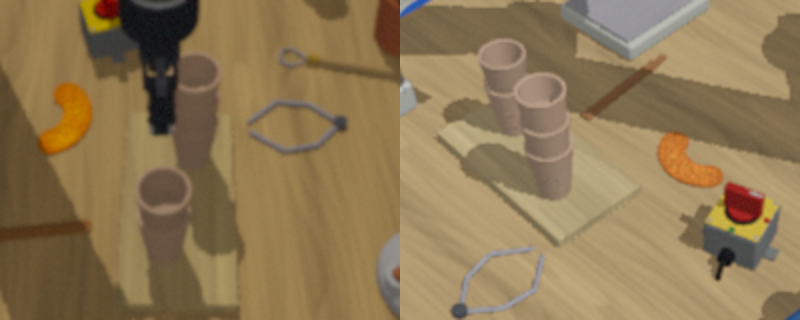

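```bash
python3 -m pendant '[{"fingers":85,"delta_pos":[3,42,-16],"angular":[0,-0.003,0]},{"fingers":85,"delta_pos":[3,42,-16],"angular":[0,0,0]},{"fingers":85,"delta_pos":[3,42,0],"angular":[0,0,0]},{"fingers":85,"delta_pos":[3,42,0],"angular":[0,0,0]},{"fingers":85,"delta_pos":[3,42,0],"angular":[0,0,0]},{"fingers":85,"delta_pos":[3,42,0],"angular":[0,0,0]},{"fingers":85,"delta_pos":[3,42,0],"angular":[0,0,0]},{"fingers":85,"delta_pos":[3,42,0],"angular":[0,0,0]},{"fingers":85,"delta_pos":[3,42,0],"angular":[0,0,0]},{"fingers":85,"delta_pos":[3,42,0],"angular":[0,0,0]},{"fingers":85,"delta_pos":[3,42,0],"angular":[0,0,0]},{"fingers":85,"delta_pos":[3,42,0],"angular":[0,0,0]}]'
python3 -m pendant '[{"fingers":85,"delta_pos":[4,40,0],"angular":[0,0,0]},{"fingers":85,"delta_pos":[4,40,0],"angular":[0,0,0]},{"fingers":85,"delta_pos":[4,40,0],"angular":[0,0,0]},{"fingers":85,"delta_pos":[4,38,0],"angular":[0,0,0]},{"fingers":85,"delta_pos":[0,0,0],"angular":[0,0,0]},{"fingers":85,"delta_pos":[0,0,0],"angular":[0,0,0]},{"fingers":85,"delta_pos":[0,0,0],"angular":[0,0,0]}]'
python3 look.py .253 w15
```

```text
clock: 35.15
tcp_pos: [0.46, 0.1253, 0.345]
orientation: [-0.0, -0.0, 1.0, -0.0]
wrist_force: [1.4, 0.2, -0.3]
finger_gap: 0.0849
clock: 35.85
tcp_pos: [0.4449, 0.2808, 0.3458]
orientation: [0.0, 0.0, 1.0, -0.001]
wrist_force: [0.2, -0.5, 0.5]
finger_gap: 0.085
t 35.85 j [ 0.41  0.21  0.19  1.55 -0.    0.41] tcp [0.4449 0.2808 0.3458] F [ 0.2 -0.5  0.5] rotvec_err [-0.0011 -0.0008 -0.0004]
(404, 285, 30, 80) [0.5307 0.3606 0.006 ] tool delta mm [-85.8  79.8  -0. ]
(325, 194, 82, 80) [4.409e-01 2.853e-01 3.000e-04] tool delta mm [ 4.   4.5 -0. ]
```

```bash
python3 -m pendant '[{"fingers":85,"delta_pos":[4,4,20],"angular":[0,0,0]},{"fingers":85,"delta_pos":[0,0,35],"angular":[0,0,0]},{"fingers":85,"delta_pos":[0,0,35],"angular":[0,0,0]},{"fingers":85,"delta_pos":[0,0,23],"angular":[0,0,0]},{"fingers":85,"delta_pos":[0,0,10],"angular":[0,0,0]},{"fingers":85,"delta_pos":[0,0,0],"angular":[0,0,0]}]'
python3 -m pendant '[{"fingers":0,"delta_pos":[0,0,0],"angular":[0,0,0]},{"fingers":0,"delta_pos":[0,0,0],"angular":[0,0,0]},{"fingers":0,"delta_pos":[0,0,0],"angular":[0,0,0]},{"fingers":0,"delta_pos":[0,0,0],"angular":[0,0,0]},{"fingers":0,"delta_pos":[0,0,0],"angular":[0,0,0]}]' 50
python3 -m pendant '[{"fingers":0,"delta_pos":[0,0,-10],"angular":[0,0,0]},{"fingers":0,"delta_pos":[0,0,-30],"angular":[0,0,0]},{"fingers":0,"delta_pos":[0,0,-40],"angular":[0,0,0]},{"fingers":0,"delta_pos":[0,0,-40],"angular":[0,0,0]},{"fingers":0,"delta_pos":[0,0,0],"angular":[0,0,0]},{"fingers":0,"delta_pos":[0,0,0],"angular":[0,0,0]}]'
```

```text
clock: 36.5
tcp_pos: [0.441, 0.2844, 0.2228]
orientation: [0.0, 0.001, 1.0, -0.001]
wrist_force: [0.1, 1.6, 0.5]
finger_gap: 0.0848
clock: 37.0
tcp_pos: [0.4427, 0.2859, 0.2262]
orientation: [0.003, -0.0, 1.0, 0.0]
wrist_force: [-0.3, -1.8, 6.5]
finger_gap: 0.0629
clock: 37.6
tcp_pos: [0.4417, 0.2861, 0.3453]
orientation: [0.003, -0.0, 1.0, 0.001]
wrist_force: [-0.7, 0.3, -2.4]
finger_gap: 0.0637
```

```bash
python3 -m pendant '[{"fingers":0,"delta_pos":[-3,-42,0],"angular":[0,0,0]},{"fingers":0,"delta_pos":[-3,-42,0],"angular":[0,0,0]},{"fingers":0,"delta_pos":[-3,-42,0],"angular":[0,0,0]},{"fingers":0,"delta_pos":[-3,-42,0],"angular":[0,0,0]},{"fingers":0,"delta_pos":[-3,-42,0],"angular":[0,0,0]},{"fingers":0,"delta_pos":[-3,-42,0],"angular":[0,0,0]},{"fingers":0,"delta_pos":[-3,-42,0],"angular":[0,0,0]},{"fingers":0,"delta_pos":[-3,-42,0],"angular":[0,0,0]},{"fingers":0,"delta_pos":[-3,-42,0],"angular":[0,0,0]},{"fingers":0,"delta_pos":[-3,-42,0],"angular":[0,0,0]},{"fingers":0,"delta_pos":[-3,-42,0],"angular":[0,0,0]},{"fingers":0,"delta_pos":[-3,-42,0],"angular":[0,0,0]}]' 
python3 -m pendant '[{"fingers":0,"delta_pos":[-5,-46,0],"angular":[0,0,0]},{"fingers":0,"delta_pos":[-5,-46,0],"angular":[0,0,0]},{"fingers":0,"delta_pos":[-5,-40,0],"angular":[0,0,0]},{"fingers":0,"delta_pos":[-5,-29,0],"angular":[0,0,0]},{"fingers":0,"delta_pos":[0,0,30],"angular":[0,0,0]},{"fingers":0,"delta_pos":[0,0,25],"angular":[0,0,0]},{"fingers":0,"delta_pos":[0,0,0],"angular":[0,0,0]},{"fingers":0,"delta_pos":[0,0,0],"angular":[0,0,0]},{"fingers":0,"delta_pos":[0,0,0],"angular":[0,0,0]}]'
python3 look.py .157 w16; python3 held.py w16 .027
```

```text
clock: 38.8
tcp_pos: [0.4765, -0.2196, 0.3423]
orientation: [0.0, -0.0, 1.0, 0.001]
wrist_force: [1.2, 0.2, -1.1]
finger_gap: 0.063
clock: 39.7
tcp_pos: [0.4978, -0.3792, 0.2902]
orientation: [0.002, -0.0, 1.0, -0.0]
wrist_force: [0.9, -0.5, -0.7]
finger_gap: 0.0634
t 39.7 j [-0.78  0.41  0.33  1.49  0.   -0.78] tcp [ 0.4978 -0.3792  0.2902] F [ 0.9 -0.5 -0.7] rotvec_err [-0.0009 -0.0037  0.0006]
(149, 263, 71, 41) [ 0.5802 -0.5883  0.0038] tool delta mm [ -82.3 -209.1    0.5]
(320, 273, 148, 120) [ 0.5917 -0.3801  9.    ] tool delta mm [-93.9  -0.9   0.4]
(450, 232, 97, 98) [ 0.5699 -0.2133  0.001 ] tool delta mm [-7.220e+01  1.659e+02  1.000e-01]
(317, 186, 97, 77) [ 0.4958 -0.3797  0.0071] tool delta mm [ 2.  -0.5 -0. ]
held centre [ 0.4984 -0.379   0.0322] minus tcp mm [0.5 0.4] res 0.00059
```

```bash

python3 -m pendant '[{"fingers":0,"delta_pos":[1,-0.5,20],"angular":[0,0.003,0]},{"fingers":0,"delta_pos":[0,0,20],"angular":[0,0,0]},{"fingers":0,"delta_pos":[0,0,18],"angular":[0,0,0]},{"fingers":0,"delta_pos":[0,0,10],"angular":[0,0,0]},{"fingers":0,"delta_pos":[0,0,10],"angular":[0,0,0]},{"fingers":0,"delta_pos":[0,0,0],"angular":[0,0,0]}]' && python3 ok.py 1.5 &&
python3 -m pendant '[{"fingers":0,"delta_pos":[0,0,10],"angular":[0,0,0]},{"fingers":0,"delta_pos":[0,0,7],"angular":[0,0,0]},{"fingers":0,"delta_pos":[0,0,4],"angular":[0,0,0]},{"fingers":0,"delta_pos":[0,0,4],"angular":[0,0,0]},{"fingers":0,"delta_pos":[0,0,0],"angular":[0,0,0]}]' && python3 ok.py 1.5 &&
python3 -m pendant '[{"fingers":0,"delta_pos":[0,0,1],"angular":[0,0,0]},{"fingers":0,"delta_pos":[0,0,1],"angular":[0,0,0]},{"fingers":0,"delta_pos":[0,0,0],"angular":[0,0,0]}]' >/dev/null && python3 ok.py 1.5 &&
python3 -m pendant '[{"fingers":0,"delta_pos":[0,0,1],"angular":[0,0,0]},{"fingers":0,"delta_pos":[0,0,0],"angular":[0,0,0]}]' >/dev/null && python3 ok.py 1.5 &&
python3 -m pendant '[{"fingers":0,"delta_pos":[0,0,1],"angular":[0,0,0]},{"fingers":0,"delta_pos":[0,0,0],"angular":[0,0,0]}]' >/dev/null && python3 ok.py 1.5 &&
python3 -m pendant '[{"fingers":0,"delta_pos":[0,0,1],"angular":[0,0,0]},{"fingers":0,"delta_pos":[0,0,0],"angular":[0,0,0]}]' >/dev/null && python3 ok.py 1.5 &&
python3 -m pendant '[{"fingers":0,"delta_pos":[0,0,1],"angular":[0,0,0]},{"fingers":0,"delta_pos":[0,0,0],"angular":[0,0,0]}]' >/dev/null && python3 ok.py 1.5 &&
python3 -m pendant '[{"fingers":0,"delta_pos":[0,0,1],"angular":[0,0,0]},{"fingers":0,"delta_pos":[0,0,0],"angular":[0,0,0]}]' >/dev/null && python3 ok.py 1.5 &&
python3 -m pendant '[{"fingers":0,"delta_pos":[0,0,1],"angular":[0,0,0]},{"fingers":0,"delta_pos":[0,0,0],"angular":[0,0,0]}]' >/dev/null && python3 ok.py 1.5 &&
python3 -m pendant '[{"fingers":0,"delta_pos":[0,0,1],"angular":[0,0,0]},{"fingers":0,"delta_pos":[0,0,0],"angular":[0,0,0]}]' >/dev/null && python3 ok.py 1.5 &&
python3 -m pendant '[{"fingers":0,"delta_pos":[0,0,1],"angular":[0,0,0]},{"fingers":0,"delta_pos":[0,0,0],"angular":[0,0,0]}]' >/dev/null && python3 ok.py 1.5 &&
python3 -m pendant '[{"fingers":0,"delta_pos":[0,0,1],"angular":[0,0,0]},{"fingers":0,"delta_pos":[0,0,0],"angular":[0,0,0]}]' >/dev/null && python3 ok.py 1.5 &&
python3 -m pendant '[{"fingers":0,"delta_pos":[0,0,1],"angular":[0,0,0]},{"fingers":0,"delta_pos":[0,0,0],"angular":[0,0,0]}]' >/dev/null && python3 ok.py 1.5 &&
python3 -m pendant '[{"fingers":0,"delta_pos":[0,0,1],"angular":[0,0,0]},{"fingers":0,"delta_pos":[0,0,0],"angular":[0,0,0]}]' >/dev/null && python3 ok.py 1.5 &&
python3 -m pendant '[{"fingers":0,"delta_pos":[0,0,1],"angular":[0,0,0]},{"fingers":0,"delta_pos":[0,0,0],"angular":[0,0,0]}]' >/dev/null && python3 ok.py 1.5
```

```text
clock: 40.35
tcp_pos: [0.4963, -0.3795, 0.2104]
orientation: [-0.001, -0.0, 1.0, 0.0]
wrist_force: [-0.2, 0.3, -0.9]
finger_gap: 0.0636
z 0.2104 F [-0.2  0.3 -0.9] gap 0.0636
clock: 40.85
tcp_pos: [0.4963, -0.3796, 0.1853]
orientation: [-0.0, -0.0, 1.0, 0.0]
wrist_force: [1.1, 0.6, -0.4]
finger_gap: 0.0632
z 0.1853 F [ 1.1  0.6 -0.4] gap 0.0632
z 0.1841 F [ 1.2 -0.6 -1.1] gap 0.0634
z 0.183 F [-0.5  0.2 -1.1] gap 0.063
z 0.1818 F [ 0.3  0.3 -0.6] gap 0.0638
z 0.1808 F [ 0.6  0.1 -1. ] gap 0.063
z 0.1798 F [ 0.7  0.3 -1.1] gap 0.0632
z 0.1788 F [ 0.5 -0.4 -0.4] gap 0.0631
z 0.178 F [ 0.2  0.5 -0.6] gap 0.0631
z 0.1772 F [0.4 0.7 0.4] gap 0.0633
z 0.1766 F [1.3 0.8 4.3] gap 0.0629
```

```bash
python3 -m pendant '[{"fingers":0,"delta_pos":[0,0,-0.4],"angular":[0,0,0]},{"fingers":0,"delta_pos":[0,0,0],"angular":[0,0,0]}]'
python3 -m pendant '[{"fingers":70,"delta_pos":[0,0,0],"angular":[0,0,0]},{"fingers":85,"delta_pos":[0,0,0],"angular":[0,0,0]},{"fingers":85,"delta_pos":[0,0,0],"angular":[0,0,0]},{"fingers":85,"delta_pos":[0,0,0],"angular":[0,0,0]}]'
python3 -m pendant '[{"fingers":85,"delta_pos":[0,0,-10],"angular":[0,0,0]},{"fingers":85,"delta_pos":[0,0,-30],"angular":[0,0,0]},{"fingers":85,"delta_pos":[0,0,-40],"angular":[0,0,0]},{"fingers":85,"delta_pos":[0,0,-45],"angular":[0,0,0]},{"fingers":85,"delta_pos":[0,0,-43],"angular":[0,0,0]},{"fingers":85,"delta_pos":[0,0,0],"angular":[0,0,0]},{"fingers":85,"delta_pos":[0,0,0],"angular":[0,0,0]}]'
python3 look.py .204 w17
```

```text
clock: 42.95
tcp_pos: [0.4966, -0.3798, 0.1766]
orientation: [0.0, -0.0, 1.0, -0.0]
wrist_force: [1.9, 0.3, 4.4]
finger_gap: 0.0633
clock: 43.35
tcp_pos: [0.4962, -0.3797, 0.1759]
orientation: [-0.001, -0.0, 1.0, 0.0]
wrist_force: [-0.0, -0.5, -0.5]
finger_gap: 0.0852
clock: 44.05
tcp_pos: [0.497, -0.3803, 0.3464]
orientation: [0.001, -0.0, 1.0, -0.001]
wrist_force: [0.3, -0.2, 0.1]
finger_gap: 0.0844
t 44.05 j [-0.78  0.43  0.49  1.63 -0.   -0.78] tcp [ 0.497  -0.3803  0.3464] F [ 0.3 -0.2  0.1] rotvec_err [-0.0028 -0.0024  0.0002]
(121, 271, 66, 35) [ 0.5876 -0.6434  0.0084] tool delta mm [ -90.5 -263.1    0.9]
(434, 215, 81, 81) [ 5.420e-01 -2.463e-01  5.000e-04] tool delta mm [-45.  134.   -0.3]
(320, 180, 67, 74) [ 0.4955 -0.3789  0.0007] tool delta mm [ 1.5  1.4 -0. ]
```

```bash
python3 -m pendant '[{"fingers":85,"delta_pos":[-3,42,0],"angular":[0,-0.003,0]},{"fingers":85,"delta_pos":[-3,42,0],"angular":[0,0,0]},{"fingers":85,"delta_pos":[-3,42,0],"angular":[0,0,0]},{"fingers":85,"delta_pos":[-3,42,0],"angular":[0,0,0]},{"fingers":85,"delta_pos":[-3,42,0],"angular":[0,0,0]},{"fingers":85,"delta_pos":[-3,42,0],"angular":[0,0,0]},{"fingers":85,"delta_pos":[-3,42,0],"angular":[0,0,0]},{"fingers":85,"delta_pos":[-3,42,0],"angular":[0,0,0]},{"fingers":85,"delta_pos":[-3,42,0],"angular":[0,0,0]},{"fingers":85,"delta_pos":[-3,42,0],"angular":[0,0,0]},{"fingers":85,"delta_pos":[-3,42,0],"angular":[0,0,0]},{"fingers":85,"delta_pos":[-3,42,0],"angular":[0,0,0]}]'
python3 -m pendant '[{"fingers":85,"delta_pos":[-2,42,0],"angular":[0,0,0]},{"fingers":85,"delta_pos":[-2,42,0],"angular":[0,0,0]},{"fingers":85,"delta_pos":[-2,42,0],"angular":[0,0,0]},{"fingers":85,"delta_pos":[-2,42,0],"angular":[0,0,0]},{"fingers":85,"delta_pos":[-2,42,0],"angular":[0,0,0]},{"fingers":85,"delta_pos":[-2,42,0],"angular":[0,0,0]},{"fingers":85,"delta_pos":[0,0,0],"angular":[0,0,0]},{"fingers":85,"delta_pos":[0,0,0],"angular":[0,0,0]},{"fingers":85,"delta_pos":[0,0,0],"angular":[0,0,0]}]'
python3 look.py .253 w18
```

```text
clock: 45.3
tcp_pos: [0.5313, 0.1259, 0.3426]
orientation: [-0.0, -0.0, 1.0, -0.0]
wrist_force: [1.2, 0.1, -0.2]
finger_gap: 0.085
clock: 46.2
tcp_pos: [0.5441, 0.3753, 0.3435]
orientation: [0.0, 0.0, 1.0, -0.001]
wrist_force: [-0.2, 0.2, -0.1]
finger_gap: 0.0847
t 46.2 j [ 0.48  0.51  0.62  1.68 -0.    0.48] tcp [0.5441 0.3753 0.3435] F [-0.2  0.2 -0.1] rotvec_err [-0.0013 -0.0008 -0.0003]
(329, 200, 81, 80) [5.444e-01 3.831e-01 4.000e-04] tool delta mm [-0.3  7.8 -0. ]
```

```bash
python3 -m pendant '[{"fingers":85,"delta_pos":[0,7,20],"angular":[0,0,0]},{"fingers":85,"delta_pos":[0,0,35],"angular":[0,0,0]},{"fingers":85,"delta_pos":[0,0,35],"angular":[0,0,0]},{"fingers":85,"delta_pos":[0,0,21],"angular":[0,0,0]},{"fingers":85,"delta_pos":[0,0,10],"angular":[0,0,0]},{"fingers":85,"delta_pos":[0,0,0],"angular":[0,0,0]}]'
python3 -m pendant '[{"fingers":0,"delta_pos":[0,0,0],"angular":[0,0,0]},{"fingers":0,"delta_pos":[0,0,0],"angular":[0,0,0]},{"fingers":0,"delta_pos":[0,0,0],"angular":[0,0,0]},{"fingers":0,"delta_pos":[0,0,0],"angular":[0,0,0]},{"fingers":0,"delta_pos":[0,0,0],"angular":[0,0,0]}]' 50
python3 -m pendant '[{"fingers":0,"delta_pos":[0,0,-10],"angular":[0,0,0]},{"fingers":0,"delta_pos":[0,0,-30],"angular":[0,0,0]},{"fingers":0,"delta_pos":[0,0,-40],"angular":[0,0,0]},{"fingers":0,"delta_pos":[0,0,-40],"angular":[0,0,0]},{"fingers":0,"delta_pos":[0,0,0],"angular":[0,0,0]},{"fingers":0,"delta_pos":[0,0,0],"angular":[0,0,0]}]'
```

```text
clock: 46.85
tcp_pos: [0.5443, 0.3817, 0.2227]
orientation: [0.0, 0.001, 1.0, -0.001]
wrist_force: [-0.9, -0.0, 0.6]
finger_gap: 0.0844
clock: 47.35
tcp_pos: [0.546, 0.3835, 0.2262]
orientation: [0.004, 0.0, 1.0, 0.001]
wrist_force: [0.9, -2.5, 5.9]
finger_gap: 0.063
clock: 47.95
tcp_pos: [0.5449, 0.3837, 0.3449]
orientation: [0.003, -0.0, 1.0, 0.001]
wrist_force: [-0.2, -0.2, -2.6]
finger_gap: 0.0631
```

```bash
python3 -m pendant '[{"fingers":0,"delta_pos":[2.5,-42,0],"angular":[0,0,0]},{"fingers":0,"delta_pos":[2.5,-42,0],"angular":[0,0,0]},{"fingers":0,"delta_pos":[2.5,-42,0],"angular":[0,0,0]},{"fingers":0,"delta_pos":[2.5,-42,0],"angular":[0,0,0]},{"fingers":0,"delta_pos":[2.5,-42,0],"angular":[0,0,0]},{"fingers":0,"delta_pos":[2.5,-42,0],"angular":[0,0,0]},{"fingers":0,"delta_pos":[2.5,-42,0],"angular":[0,0,0]},{"fingers":0,"delta_pos":[2.5,-42,0],"angular":[0,0,0]},{"fingers":0,"delta_pos":[2.5,-42,0],"angular":[0,0,0]},{"fingers":0,"delta_pos":[2.5,-42,0],"angular":[0,0,0]},{"fingers":0,"delta_pos":[2.5,-42,0],"angular":[0,0,0]},{"fingers":0,"delta_pos":[2.5,-42,0],"angular":[0,0,0]}]' 
python3 -m pendant '[{"fingers":0,"delta_pos":[3,-46,0],"angular":[0,0,0]},{"fingers":0,"delta_pos":[3,-46,0],"angular":[0,0,0]},{"fingers":0,"delta_pos":[3,-46,0],"angular":[0,0,0]},{"fingers":0,"delta_pos":[3,-46,0],"angular":[0,0,0]},{"fingers":0,"delta_pos":[3,-44,0],"angular":[0,0,0]},{"fingers":0,"delta_pos":[3,-30,0],"angular":[0,0,0]},{"fingers":0,"delta_pos":[0,0,0],"angular":[0,0,0]},{"fingers":0,"delta_pos":[0,0,0],"angular":[0,0,0]},{"fingers":0,"delta_pos":[0,0,0],"angular":[0,0,0]}]'
python3 look.py .204 w19; python3 held.py w19 .027
```

```text
clock: 49.15
tcp_pos: [0.5132, -0.122, 0.3415]
orientation: [-0.0, -0.0, 1.0, 0.001]
wrist_force: [1.0, 0.1, -1.0]
finger_gap: 0.0628
clock: 50.05
tcp_pos: [0.4964, -0.3775, 0.3424]
orientation: [0.001, -0.001, 1.0, 0.001]
wrist_force: [0.4, 0.5, -0.4]
finger_gap: 0.063
t 50.05 j [-0.78  0.42  0.47  1.62  0.   -0.78] tcp [ 0.4964 -0.3775  0.3424] F [ 0.4  0.5 -0.4] rotvec_err [ 0.002  -0.0012  0.001 ]
(164, 255, 68, 57) [ 0.5696 -0.5439  0.0054] tool delta mm [ -73.1 -166.5   -0.2]
(320, 274, 146, 117) [ 0.5915 -0.3757  9.    ] tool delta mm [-95.1   1.7   0.1]
(432, 217, 81, 83) [ 0.5415 -0.2468  0.0008] tool delta mm [-45.3 130.7   0.3]
(318, 187, 101, 84) [ 0.5001 -0.3793  0.007 ] tool delta mm [-3.7 -1.8  0. ]
held centre [ 0.4966 -0.3769  0.0321] minus tcp mm [-0.   0.4] res 0.0003
```

```bash

python3 -m pendant '[{"fingers":0,"delta_pos":[1,-2,22],"angular":[0,0.002,0]},{"fingers":0,"delta_pos":[0,0,24],"angular":[0,0,0]},{"fingers":0,"delta_pos":[0,0,18],"angular":[0,0,0]},{"fingers":0,"delta_pos":[0,0,10],"angular":[0,0,0]},{"fingers":0,"delta_pos":[0,0,10],"angular":[0,0,0]},{"fingers":0,"delta_pos":[0,0,0],"angular":[0,0,0]}]' && python3 ok.py 1.5 &&
python3 -m pendant '[{"fingers":0,"delta_pos":[0,0,10],"angular":[0,0,0]},{"fingers":0,"delta_pos":[0,0,7],"angular":[0,0,0]},{"fingers":0,"delta_pos":[0,0,4],"angular":[0,0,0]},{"fingers":0,"delta_pos":[0,0,4],"angular":[0,0,0]},{"fingers":0,"delta_pos":[0,0,0],"angular":[0,0,0]}]' && python3 ok.py 1.5 &&
python3 -m pendant '[{"fingers":0,"delta_pos":[0,0,1],"angular":[0,0,0]},{"fingers":0,"delta_pos":[0,0,1],"angular":[0,0,0]},{"fingers":0,"delta_pos":[0,0,0],"angular":[0,0,0]}]' >/dev/null && python3 ok.py 1.5 &&
python3 -m pendant '[{"fingers":0,"delta_pos":[0,0,1],"angular":[0,0,0]},{"fingers":0,"delta_pos":[0,0,0],"angular":[0,0,0]}]' >/dev/null && python3 ok.py 1.5 &&
python3 -m pendant '[{"fingers":0,"delta_pos":[0,0,1],"angular":[0,0,0]},{"fingers":0,"delta_pos":[0,0,0],"angular":[0,0,0]}]' >/dev/null && python3 ok.py 1.5 &&
python3 -m pendant '[{"fingers":0,"delta_pos":[0,0,1],"angular":[0,0,0]},{"fingers":0,"delta_pos":[0,0,0],"angular":[0,0,0]}]' >/dev/null && python3 ok.py 1.5 &&
python3 -m pendant '[{"fingers":0,"delta_pos":[0,0,1],"angular":[0,0,0]},{"fingers":0,"delta_pos":[0,0,0],"angular":[0,0,0]}]' >/dev/null && python3 ok.py 1.5 &&
python3 -m pendant '[{"fingers":0,"delta_pos":[0,0,1],"angular":[0,0,0]},{"fingers":0,"delta_pos":[0,0,0],"angular":[0,0,0]}]' >/dev/null && python3 ok.py 1.5 &&
python3 -m pendant '[{"fingers":0,"delta_pos":[0,0,1],"angular":[0,0,0]},{"fingers":0,"delta_pos":[0,0,0],"angular":[0,0,0]}]' >/dev/null && python3 ok.py 1.5 &&
python3 -m pendant '[{"fingers":0,"delta_pos":[0,0,1],"angular":[0,0,0]},{"fingers":0,"delta_pos":[0,0,0],"angular":[0,0,0]}]' >/dev/null && python3 ok.py 1.5 &&
python3 -m pendant '[{"fingers":0,"delta_pos":[0,0,1],"angular":[0,0,0]},{"fingers":0,"delta_pos":[0,0,0],"angular":[0,0,0]}]' >/dev/null && python3 ok.py 1.5 &&
python3 -m pendant '[{"fingers":0,"delta_pos":[0,0,1],"angular":[0,0,0]},{"fingers":0,"delta_pos":[0,0,0],"angular":[0,0,0]}]' >/dev/null && python3 ok.py 1.5 &&
python3 -m pendant '[{"fingers":0,"delta_pos":[0,0,1],"angular":[0,0,0]},{"fingers":0,"delta_pos":[0,0,0],"angular":[0,0,0]}]' >/dev/null && python3 ok.py 1.5 &&
python3 -m pendant '[{"fingers":0,"delta_pos":[0,0,1],"angular":[0,0,0]},{"fingers":0,"delta_pos":[0,0,0],"angular":[0,0,0]}]' >/dev/null && python3 ok.py 1.5 &&
python3 -m pendant '[{"fingers":0,"delta_pos":[0,0,1],"angular":[0,0,0]},{"fingers":0,"delta_pos":[0,0,0],"angular":[0,0,0]}]' >/dev/null && python3 ok.py 1.5 &&
python3 -m pendant '[{"fingers":0,"delta_pos":[0,0,1],"angular":[0,0,0]},{"fingers":0,"delta_pos":[0,0,0],"angular":[0,0,0]}]' >/dev/null && python3 ok.py 1.5
```

```text
clock: 50.7
tcp_pos: [0.4955, -0.3798, 0.2585]
orientation: [-0.0, -0.001, 1.0, 0.001]
wrist_force: [-0.2, 0.4, -1.3]
finger_gap: 0.0628
z 0.2585 F [-0.2  0.4 -1.3] gap 0.0628
clock: 51.2
tcp_pos: [0.4955, -0.3807, 0.2337]
orientation: [0.0, -0.0, 1.0, 0.0]
wrist_force: [0.2, 0.3, -1.0]
finger_gap: 0.0628
z 0.2337 F [ 0.2  0.3 -1. ] gap 0.0628
z 0.2325 F [ 0.4 -0.8 -1.1] gap 0.0626
z 0.2313 F [ 0.4  0.2 -0.5] gap 0.0631
z 0.2302 F [-0.3  0.1 -1.5] gap 0.0629
z 0.2292 F [-0.4 -0.3 -1. ] gap 0.0629
z 0.2282 F [ 1.1 -0.3 -0.4] gap 0.0626
z 0.2272 F [ 0.1 -0.3 -0.6] gap 0.0629
z 0.2262 F [ 0.2  0.2 -1.5] gap 0.0628
z 0.2252 F [ 1.1 -0.3 -1.1] gap 0.0628
z 0.2242 F [ 1.1  0.7 -0.4] gap 0.0633
z 0.2232 F [ 1.   0.1 -0.9] gap 0.0633
z 0.2222 F [-0.6  0.3 -0.5] gap 0.0625
z 0.2212 F [ 0.4 -0.  -1.3] gap 0.063
z 0.2202 F [ 0.8  0.3 -1. ] gap 0.0627
z 0.2192 F [ 0.9  0.7 -0.9] gap 0.063
```

```bash

python3 -m pendant '[{"fingers":0,"delta_pos":[0,0,1],"angular":[0,0,0]},{"fingers":0,"delta_pos":[0,0,0],"angular":[0,0,0]}]' >/dev/null && python3 ok.py 1.5 &&
python3 -m pendant '[{"fingers":0,"delta_pos":[0,0,1],"angular":[0,0,0]},{"fingers":0,"delta_pos":[0,0,0],"angular":[0,0,0]}]' >/dev/null && python3 ok.py 1.5 &&
python3 -m pendant '[{"fingers":0,"delta_pos":[0,0,1],"angular":[0,0,0]},{"fingers":0,"delta_pos":[0,0,0],"angular":[0,0,0]}]' >/dev/null && python3 ok.py 1.5 &&
python3 -m pendant '[{"fingers":0,"delta_pos":[0,0,1],"angular":[0,0,0]},{"fingers":0,"delta_pos":[0,0,0],"angular":[0,0,0]}]' >/dev/null && python3 ok.py 1.5 &&
python3 -m pendant '[{"fingers":0,"delta_pos":[0,0,1],"angular":[0,0,0]},{"fingers":0,"delta_pos":[0,0,0],"angular":[0,0,0]}]' >/dev/null && python3 ok.py 1.5 &&
python3 -m pendant '[{"fingers":0,"delta_pos":[0,0,1],"angular":[0,0,0]},{"fingers":0,"delta_pos":[0,0,0],"angular":[0,0,0]}]' >/dev/null && python3 ok.py 1.5
```

```text
z 0.2183 F [ 1.   0.1 -0.1] gap 0.063
z 0.2174 F [-0.3  0.6 -0.4] gap 0.0626
z 0.2168 F [0.3 0.4 2.3] gap 0.0626
```

```bash
python3 -m pendant '[{"fingers":0,"delta_pos":[0,0,0],"angular":[0,0,0]}]'
python3 -m pendant '[{"fingers":70,"delta_pos":[0,0,0],"angular":[0,0,0]},{"fingers":85,"delta_pos":[0,0,0],"angular":[0,0,0]},{"fingers":85,"delta_pos":[0,0,0],"angular":[0,0,0]},{"fingers":85,"delta_pos":[0,0,0],"angular":[0,0,0]}]'
python3 -m pendant '[{"fingers":85,"delta_pos":[0,0,-10],"angular":[0,0,0]},{"fingers":85,"delta_pos":[0,0,-30],"angular":[0,0,0]},{"fingers":85,"delta_pos":[0,0,-40],"angular":[0,0,0]},{"fingers":85,"delta_pos":[0,0,-45],"angular":[0,0,0]},{"fingers":85,"delta_pos":[0,0,-35],"angular":[0,0,0]},{"fingers":85,"delta_pos":[0,0,0],"angular":[0,0,0]},{"fingers":85,"delta_pos":[0,0,0],"angular":[0,0,0]}]'
python3 look.py .244 w20
python3 - <<'E'
from workcell import env
import cv2,numpy as np
cv2.imwrite('pics/s5.png',np.hstack([cv2.resize(env.read_camera('side')[180:380,220:470],(400,320)),cv2.resize(env.read_camera('scene')[60:260,180:430],(400,320))]))
E
```

```text
clock: 54.8
tcp_pos: [0.4958, -0.3808, 0.2168]
orientation: [0.001, -0.0, 1.0, -0.0]
wrist_force: [0.8, 0.0, 3.6]
finger_gap: 0.0631
clock: 55.2
tcp_pos: [0.4955, -0.3808, 0.2161]
orientation: [0.0, -0.0, 1.0, 0.0]
wrist_force: [-0.8, 0.2, -0.1]
finger_gap: 0.0852
clock: 55.9
tcp_pos: [0.496, -0.3812, 0.3779]
orientation: [0.001, -0.0, 1.0, -0.001]
wrist_force: [-0.2, -0.6, -0.6]
finger_gap: 0.085
t 55.9 j [-0.78  0.44  0.6   1.72  0.   -0.78] tcp [ 0.496  -0.3812  0.3779] F [-0.2 -0.6 -0.6] rotvec_err [-0.0022 -0.0029  0.0002]
(119, 262, 45, 44) [ 0.5784 -0.6236  0.0067] tool delta mm [ -82.4 -242.4    0.8]
(427, 208, 73, 73) [ 0.5241 -0.267   0.0017] tool delta mm [-28.2 114.2  -0.2]
(322, 181, 68, 79) [ 0.495  -0.3791  0.0005] tool delta mm [ 1.   2.1 -0. ]
```

View pics/s5.png

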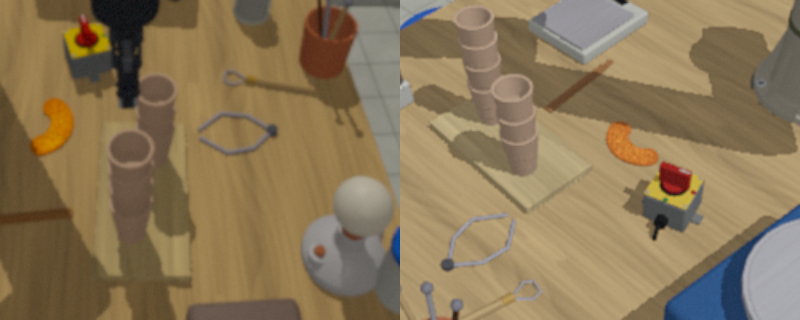

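```bash
python3 -m pendant '[{"fingers":85,"delta_pos":[6.5,38.5,0],"angular":[0,-0.002,0]},{"fingers":85,"delta_pos":[6.5,38.5,0],"angular":[0,0,0]},{"fingers":85,"delta_pos":[6.5,38.5,0],"angular":[0,0,0]},{"fingers":85,"delta_pos":[6.5,38.5,0],"angular":[0,0,0]},{"fingers":85,"delta_pos":[6.5,38.5,0],"angular":[0,0,0]},{"fingers":85,"delta_pos":[6.5,38.5,0],"angular":[0,0,0]},{"fingers":85,"delta_pos":[6.5,38.5,0],"angular":[0,0,0]},{"fingers":85,"delta_pos":[6.5,38.5,0],"angular":[0,0,0]},{"fingers":85,"delta_pos":[6.5,38.5,0],"angular":[0,0,0]},{"fingers":85,"delta_pos":[6.5,38.5,0],"angular":[0,0,0]}]'
python3 -m pendant '[{"fingers":50,"delta_pos":[0,0,0],"angular":[0,0,-0.149]},{"fingers":50,"delta_pos":[0,0,10],"angular":[0,0,-0.149]},{"fingers":50,"delta_pos":[0,0,10],"angular":[0,0,-0.149]},{"fingers":50,"delta_pos":[0,0,10],"angular":[0,0,-0.149]},{"fingers":50,"delta_pos":[0,0,10],"angular":[0,0,-0.149]},{"fingers":50,"delta_pos":[0,0,10],"angular":[0,0,-0.149]},{"fingers":50,"delta_pos":[0,0,10],"angular":[0,0,-0.149]},{"fingers":50,"delta_pos":[0,0,10],"angular":[0,0,-0.149]},{"fingers":50,"delta_pos":[0,0,10],"angular":[0,0,-0.149]},{"fingers":50,"delta_pos":[0,0,10],"angular":[0,0,-0.149]},{"fingers":50,"delta_pos":[0,0,10],"angular":[0,0,-0.149]},{"fingers":50,"delta_pos":[0,0,10],"angular":[0,0,-0.149]}]'
python3 -m pendant '[{"fingers":50,"delta_pos":[0,0,0],"angular":[0,0,-0.052]},{"fingers":50,"delta_pos":[0,0,0],"angular":[0,0,0]},{"fingers":50,"delta_pos":[0,0,0],"angular":[0,0,0]}]'
python3 - <<'E'
from workcell import env
from h import *
s=env.get_state();M=R.from_quat(np.roll(s['orientation'],-1)).as_matrix()
print(s['joint_pos'].round(2),M.round(3),np.degrees(np.arctan2(M[1,1],M[0,1])),((M.T@(np.array([.4300,.0047,.080])-s['tcp_pos']))*1e3).round(1))
E
```

```text
clock: 57.05
tcp_pos: [0.4292, 0.0058, 0.375]
orientation: [0.0, 0.0, 1.0, 0.0]
wrist_force: [1.2, 0.4, 0.5]
finger_gap: 0.0851
clock: 58.25
tcp_pos: [0.4296, 0.0044, 0.2644]
orientation: [-0.0, 0.782, -0.624, -0.0]
wrist_force: [0.0, -0.4, -0.1]
finger_gap: 0.0503
clock: 58.55
tcp_pos: [0.4301, 0.0043, 0.2655]
orientation: [-0.0, 0.795, -0.606, 0.0]
wrist_force: [0.2, -0.3, 0.0]
finger_gap: 0.0502
[-0.18  0.02 -0.22  1.32  0.   -2.02] [[ 0.265 -0.964  0.001]
 [-0.964 -0.265  0.   ]
 [-0.    -0.001 -1.   ]] -164.64610732816269 [ -0.4   0.3 185.5]
```

Down, pinch, turn back by a quarter turn, release, rise and check.

```bash
python3 -m pendant '[{"fingers":50,"delta_pos":[0,0,45],"angular":[0,0,0]},{"fingers":50,"delta_pos":[0,0,45],"angular":[0,0,0]},{"fingers":50,"delta_pos":[0,0,45],"angular":[0,0,0]},{"fingers":50,"delta_pos":[0,0,30],"angular":[0,0,0]},{"fingers":50,"delta_pos":[0,0,20],"angular":[0,0,0]},{"fingers":50,"delta_pos":[0,0,0],"angular":[0,0,0]}]' 40
python3 -m pendant '[{"fingers":0,"delta_pos":[0,0,0],"angular":[0,0,0]},{"fingers":0,"delta_pos":[0,0,0],"angular":[0,0,0]},{"fingers":0,"delta_pos":[0,0,0],"angular":[0,0,0]},{"fingers":0,"delta_pos":[0,0,0],"angular":[0,0,0]},{"fingers":0,"delta_pos":[0,0,0],"angular":[0,0,0]},{"fingers":0,"delta_pos":[0,0,0],"angular":[0,0,0]}]' 40
python3 -m pendant '[{"fingers":0,"delta_pos":[0,0,0],"angular":[0,0,0.14]},{"fingers":0,"delta_pos":[0,0,0],"angular":[0,0,0.14]},{"fingers":0,"delta_pos":[0,0,0],"angular":[0,0,0.14]},{"fingers":0,"delta_pos":[0,0,0],"angular":[0,0,0.14]},{"fingers":0,"delta_pos":[0,0,0],"angular":[0,0,0.14]},{"fingers":0,"delta_pos":[0,0,0],"angular":[0,0,0.14]},{"fingers":0,"delta_pos":[0,0,0],"angular":[0,0,0.14]},{"fingers":0,"delta_pos":[0,0,0],"angular":[0,0,0.14]},{"fingers":0,"delta_pos":[0,0,0],"angular":[0,0,0.14]},{"fingers":0,"delta_pos":[0,0,0],"angular":[0,0,0.14]},{"fingers":0,"delta_pos":[0,0,0],"angular":[0,0,0.14]},{"fingers":0,"delta_pos":[0,0,0],"angular":[0,0,0.03]}]'
python3 -m pendant '[{"fingers":0,"delta_pos":[0,0,0],"angular":[0,0,0]},{"fingers":50,"delta_pos":[0,0,0],"angular":[0,0,0]},{"fingers":50,"delta_pos":[0,0,0],"angular":[0,0,0]},{"fingers":50,"delta_pos":[0,0,0],"angular":[0,0,0]},{"fingers":50,"delta_pos":[0,0,0],"angular":[0,0,0]}]'
python3 -m pendant '[{"fingers":50,"delta_pos":[0,0,-30],"angular":[0,0,0]},{"fingers":50,"delta_pos":[0,0,-50],"angular":[0,0,0]},{"fingers":50,"delta_pos":[0,0,-50],"angular":[0,0,0]},{"fingers":50,"delta_pos":[0,0,-50],"angular":[0,0,0]},{"fingers":50,"delta_pos":[0,0,-50],"angular":[0,0,0]},{"fingers":50,"delta_pos":[0,0,-50],"angular":[0,0,0]},{"fingers":50,"delta_pos":[0,0,0],"angular":[0,0,0]},{"fingers":50,"delta_pos":[0,0,0],"angular":[0,0,0]}]'
python3 look.py .2 w21
```

```text
clock: 59.15
tcp_pos: [0.4286, 0.0047, 0.0786]
orientation: [0.001, 0.795, -0.606, -0.002]
wrist_force: [-0.6, 0.3, -0.1]
finger_gap: 0.0501
clock: 59.75
tcp_pos: [0.4298, 0.0034, 0.0826]
orientation: [0.001, 0.795, -0.606, 0.001]
wrist_force: [-7.7, -2.4, 7.7]
finger_gap: 0.013
clock: 60.95
tcp_pos: [0.4292, 0.0036, 0.0826]
orientation: [-0.0, -0.133, 0.991, -0.001]
wrist_force: [-8.7, -2.2, 10.8]
finger_gap: 0.0131
clock: 61.45
tcp_pos: [0.4318, 0.0042, 0.0816]
orientation: [0.002, -0.135, 0.991, -0.0]
wrist_force: [-0.5, -0.4, 0.7]
finger_gap: 0.0499
clock: 62.25
tcp_pos: [0.4315, 0.0041, 0.3625]
orientation: [0.003, -0.135, 0.991, -0.001]
wrist_force: [0.4, -0.6, -0.8]
finger_gap: 0.0501
t 62.25 j [-0.18  0.02  0.01  1.56  0.   -0.45] tcp [0.4315 0.0041 0.3625] F [ 0.4 -0.6 -0.8] rotvec_err [-0.0013 -0.0059  0.2702]
(133, 204, 88, 67) [ 0.543  -0.2405  0.0008] tool delta mm [ -42.2 -265.5    0.8]
```

View pics/w21.png

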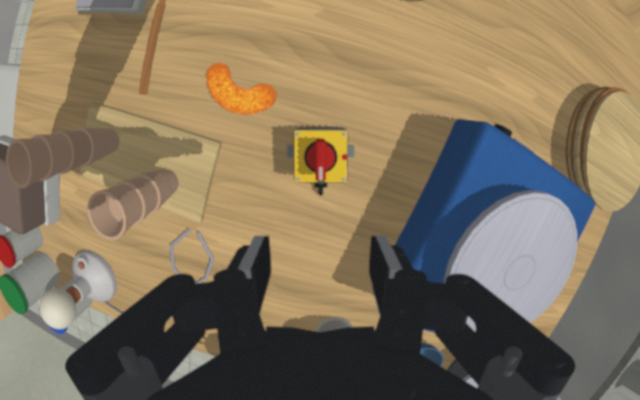

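```bash
python3 -c "
from workcell import env
print(env.hand_in())"
```

```text
the job is handed in; nothing more can be done
None
```

The wheel is clear and the job is handed in at about 62 s of robot time. I turned the isolator off first and stacked all five loose tumblers. The three from the wheel head went on one stack, now four high. The two from the bench went on the other, now three high. Then I turned the isolator back on.

- **Gentle placing:** I lowered each tumbler in 1 mm steps and let go at first contact. The net push was about 3 to 7 N, under the 15 N that would wedge it.
- **Stacks:** In the last pictures both stand straight, with the rims of each stack in line to within about 2 mm.
- **Isolator:** The last view shows the white stripe pointing the "on" way, as it did at the start, with the red dot uncovered.
- **Other items:** The things visible in the last pictures look unmoved. I did not measure each one against its starting position.
- **Small disagreements:** Two tumblers seated about 49.5 to 50 mm above the one below, by my reckoning from the tool height, against your 37 to 49 mm. That is within my error of about 1 mm. The first rough positions from the fixed cameras were off by up to about 1.5 cm, so I went by the wrist camera instead.

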